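Make up the connecting-rod kit tray

ROBOT

A 7-joint arm with a two-finger parallel gripper is mounted at the origin on a cart in front of the work surface, level with it; the furniture and walls round the work are solid. World frame = base frame: x ahead of the robot, y to its left, z up, the work surface at z = 0. Lengths are in mm, angles in rad, forces in N, time in s.
With the tool pointing down it reaches from about 425 to 800 mm from the base axis. Payload 8.3 kg.
Tool frame: the origin (TCP) lies at the very end of the fingers, on their centre line; the grasp point (between the pads) lies 19 mm behind it; z points along the fingers, y is the direction in which the jaws open and shut (so a half turn about z gives the same grasp; the last joint's range is limited). The gripper opens to 85 mm and grips with 20 to 120 N. Pads are 22 mm wide; open, the fingers measure 114 mm over their backs; the gripper's body (76 mm by 85 mm) begins 54 mm behind the grasp point. The pads swing forward as they close: fully open they stand 13 mm farther back than shut.
Start: joints at [1.076, 0.383, 0.016, 1.37, -0.006, 1.388, -0.046], TCP at [261.6, -567.599, 231.279] pointing down, gripper open.
Joint ranges: [-2.95, 2.95], [-0.25, 2.06], [-1.52, 1.56], [0.18, 2.33], [-1.44, 4.58], [0.02, 2.06], [-3.01, 3.01]. Speed limits (rad/s): [2.39, 2.39, 3.01, 3.01, 3.14, 3.14, 3.14].

INTERFACE

Orientations are given as a unit quaternion [x, y, z, w].
In Python, from bench import ctrl, cams gives the robot as it stands. The module is installed in compiled form; this text tells all that it offers.
- The arm moves only by the tool move_arm, never from a script. Its argument "motion" is a list of rows, each an object of numbers: "claw": the closure in counts, from 0 (fully open) to 255 (shut); "dx", "dy", "dz": the shift along the tool's x, y, z in cm; "twist": the turn about the tool's z in degrees. In form: [{"claw": .., "dx": .., "dy": .., "dz": .., "twist": ..}, ...]. A call has 1 to 20 rows; each row shifts and turns the commanded pose from where the row before left it, along the tool's axes as they then stand; what a row does not reach is not made up. A row lasts 1/12 s, in which the tool goes at most 41.7 mm and 7.16 degrees, less where a joint would pass 70% of its speed; a pose out of reach is approached as far as the arm can. A call with a gripper value outside its range is refused whole. The fingers move at their own pace and stop on an object; "squeeze" is the grip in N (left out, the last holds). Time passes only in rows, so rows that do not move let the fingers close. It gives the time, the measured TCP pose, the force and the opening at its end, in the units of the state.
- ctrl.sense(): the state, without advancing time (a new reading comes with each control period).
- cams.camera(name): name is "scene" or "side" or "wrist"; returns the picture (420x560x3 uint8, red, green, blue); there is no depth.
- cams.calibration(name): a dict with "intrinsics" (3x3 intrinsics, pixels), "view" (4x4, takes a point from world to camera coordinates); the wrist camera has in their place "tool_from_camera" (4x4, takes a point from camera to tool coordinates, whose origin is the TCP and whose axes are the flange's). Camera axes: x right, y up, looking along -z (the intrinsics and any distortion apply to the point x, -y, -z); pixel columns grow to the right and rows downward; lengths in mm; the calibration is good to about 2 mm. The wrist camera is an equidistant fisheye: a pixel r from the principal point sees the ray r / f radians off the axis. A picture is of the moment at which its call begins: read the wrist's pose just before it. calibration takes no time and is no camera call.
- ctrl.close_job(): hands the job in, once; it reports no verdict.
Trained networks look in the newest picture that a camera, given by its name, has taken for a name from the list of things; names that differ only in an ending like _2 or _b are one class to them, and where a whole thing is asked for, a point or a joint stands for the part that bears it (a point fixed in the world has none). Each returns a list of dicts, best first, with "conf" (0 to 1); they miss things now and then, are a little off and sometimes report something else, mostly with a low value. They report only what shows in the picture. A call takes as long as a camera call. They do not tell look-alikes from the thing itself.
- cams.trace(camera, query): "mask" (420x560 bool, what is visible of it) and "box" ([left, top, right, bottom] in pixels, round what is visible of it).
The state is a dict: "time_s": time; "qpos": joint angles; "qd": joint speeds; "joint_efforts": joint torques, N m; "eef_pos": TCP position; "tcp_rot": TCP orientation; "wrist_force": force on the tool from outside, world axes, zero at the start; "moment": the same for the moment, N m; "finger_gap": opening from 0.0 (shut) to 1.0 (fully open).
Only numpy, scipy, OpenCV 4.12 (cv2) and the standard library are available. Lean on these libraries where they do the work, as an engineer would, in place of code of your own. Each camera call takes 0.05 s, during which the arm holds its last target. There are 200 camera calls.

TASK

The heat-blued connecting rod in the black kit tray has failed inspection: lay it flat in the red reject tray and put the loose bright rod into the nest that it leaves. Also complete the kit with the bearing cap and the hollow steel pin, each fully down in the nest of its shape; leave the other rod in its nest, and do not knock the jars, the bottle or the pump housing about.

Things in the scene. Friction and masses are not known exactly. Their poses are not given: they have to be found in the camera images.
- kit_tray: black kit tray, fixed, 212 (x) x 198 (y) x 18 mm; origin under its centre. Nests 12 mm deep, floor at z = 6 mm, about 2.5 mm play each side. Two keyhole rod nests along y, big ends towards -y; at +x the cap's and the pin's nests. Finger channels as deep as the nests cross it along x: y = -22 to +26 mm (rod shanks), +24 to +56 (cap), -74 to -42 (pin), so fingers may go down there.
- nest_rod_a (a point): floor of the rod nest on the tray's -x side (x = -66 mm): where the origin of a fully seated rod lies; a seated rod's y axis is the tray's y axis
- nest_rod_b (a point): the same for the second rod nest (x = +6 mm). One of the two holds the blued rod, the other a bright rod that stays
- nest_cap (a point): floor of the cap's nest (x = +84, y = +40 mm): where the origin of the fully seated cap lies, its y axis along the tray's +y. A rib stands in the nest between the two feet, so the cap goes down only with its broad foot towards the tray's +y
- nest_pin (a point): floor of the pin's nest (x = +84, y = -58 mm), a trough 69 x 29 mm along the tray's y: where the origin of the fully seated pin lies; either end first
- reject_tray: red sheet-steel tray, open on top, fixed, 150 (x) x 200 (y) x 30 mm, walls and floor 4 mm thick; origin under its centre
- rod_blued: the failed rod, dark blue and brown from heat, in one of the rod nests; 60 x 144 x 24 mm, lying flat; origin on its underside, halfway along. y runs along it: big end (54 mm ring, 60 mm over its bolt bosses) centred at y = -45 mm, small end (34 mm ring) at y = +55 mm. Shank from y = -18 to +38 mm, 20 mm wide, z = 3 to 21 mm: grip it near y = -3 mm, its balance,, fingers closing along x.
- blued_big (a point): centre of the blued rod's big end, 12 mm above its underside
- blued_small (a point): centre of its small end, 12 mm above its underside
- rod_kept: bright steel rod that lies in the other rod nest and stays there; shape as rod_blued
- rod_new: bright steel rod that lies loose on the bench, any way round; shape as rod_blued, same axes
- bearing_cap: dark cast-iron bearing cap standing on two feet like a bridge, 24 (x) x 96 (y) x 44 mm; origin on its underside, midway. Arch below 46 mm wide, 29 mm high, off centre: broad foot (30 mm long) towards +y, narrow foot (20 mm) towards -y. Crown from y = -31 to +33 mm is 44 mm high, the end shoulders 31 mm. Grip it across x at the middle of the crown.
- steel_pin: hollow bright steel pin lying on the bench, 64 mm long along its x, 24 mm across; origin at the middle of its underside. Grip it across y.
- nut_jar: glass jar of nuts, 60 mm across, 78 mm high; bystander; origin under its centre
- pump_housing: brown pump casting, 77 x 154 x 110 mm; bystander; origin under its centre
- tan_jar: tan jar with a black lid, 54 mm across, 113 mm high; bystander; origin under its centre
- squeeze_bottle: white squeeze bottle with a long nozzle, 44 mm across, 162 mm high; bystander; origin under its centre
Things that resemble listed ones, but are neither listed nor needed, are in the scene too. There is more than one size of the steel_pin; the job needs the largest.

How it is judged (in metres and radians):
At the end, for the whole second after the job is handed in: Blued rod flat in the red tray, both ends within its walls; new rod in the nest it left, kept rod in its own, cap and pin in theirs: each within 6 mm of its nest point, underside under 3.5 mm above the nest floor, in line to 0.08 rad, rods and cap level to 0.06 rad; all at rest (z of blued_big in the frame of reject_tray between 0 and 0.03 m and x of blued_big in the frame of reject_tray between -0.068 and 0.068 m and y of blued_big in the frame of reject_tray between -0.09 and 0.09 m and z of blued_small in the frame of reject_tray between 0 and 0.03 m and x of blued_small in the frame of reject_tray between -0.068 and 0.068 m and y of blued_small in the frame of reject_tray between -0.09 and 0.09 m and linear speed of each of rod_blued, rod_new, bearing_cap, steel_pin below 0.02 m/s and ((horizontal distance between rod_new and nest_rod_a below 0.006 m and z of rod_new in the frame of nest_rod_a below 0.0035 m and angle between the y axis of rod_new and the y axis of kit_tray, either way round below 0.08 rad and angle between rod_new's own z axis and vertical below 0.06 rad) or (horizontal distance between rod_new and nest_rod_b below 0.006 m and z of rod_new in the frame of nest_rod_b below 0.0035 m and angle between the y axis of rod_new and the y axis of kit_tray, either way round below 0.08 rad and angle between rod_new's own z axis and vertical below 0.06 rad)) and ((horizontal distance between rod_kept and nest_rod_a below 0.006 m and z of rod_kept in the frame of nest_rod_a below 0.0035 m and angle between the y axis of rod_kept and the y axis of kit_tray, either way round below 0.08 rad and angle between rod_kept's own z axis and vertical below 0.06 rad) or (horizontal distance between rod_kept and nest_rod_b below 0.006 m and z of rod_kept in the frame of nest_rod_b below 0.0035 m and angle between the y axis of rod_kept and the y axis of kit_tray, either way round below 0.08 rad and angle between rod_kept's own z axis and vertical below 0.06 rad)) and horizontal distance between bearing_cap and nest_cap below 0.006 m and z of bearing_cap in the frame of nest_cap below 0.0035 m and angle between the y axis of bearing_cap and the y axis of kit_tray, either way round below 0.08 rad and angle between bearing_cap's own z axis and vertical below 0.06 rad and horizontal distance between steel_pin and nest_pin below 0.006 m and z of steel_pin in the frame of nest_pin below 0.0035 m and angle between the x axis of steel_pin and the y axis of kit_tray, either way round below 0.08 rad); the robot touches nothing.
It fails at once if a bystander is knocked about: a jar, the bottle or the pump housing is shifted more than 30 mm or tipped more than 0.35 rad (distance of any of nut_jar, pump_housing, tan_jar, squeeze_bottle from where it was at the start of the episode above 0.03 m or angle between any of nut_jar, pump_housing, tan_jar, squeeze_bottle's own z axis and vertical above 0.35 rad).
It fails at once if the kept rod is lifted or shoved more than 12 mm out of its place (distance of rod_kept from where it was at the start of the episode above 0.012 m).
It also fails if it takes over 72 s, if anything falls off the work surface, if the arm or the gripper's body presses on something with over 40 N, if the wrist force passes 120 N, or if a joint passes its speed limit or range.

## Working session

There is one attempt and no reset: what is moved stays moved. The work goes in short steps, Python scripts to look and compute and a tool call to move; the robot and the scene stay as the last step left them, time stands still between calls to the robot, and variables do not carry over. Pictures are saved under pics/ and viewed, about 8 in all and at most 12, crops included, and the job is handed in when it is done.

Besides the shell and the picture viewer there is one more tool, called after ">>>" as name(argument=value, ...) on one line, values as JSON. move_arm: Moves the arm, as the interface text tells. Its arguments: {"type":"object","properties":{"motion":{"type":"array","items":{"type":"object","properties":{"claw":{"type":"number"},"dx":{"type":"number"},"dy":{"type":"number"},"dz":{"type":"number"},"twist":{"type":"number"}}}},"squeeze":{"type":"number"}},"required":["motion"]}

```bash
mkdir -p pics; cat > h.py <<'E'
import numpy as np, cv2
from bench import ctrl, cams
from scipy.spatial.transform import Rotation as R
def snap(n,save=None):
    im=cams.camera(n)
    if save: cv2.imwrite('pics/'+save,im[:,:,::-1])
    return im
def ray(cam,uv,st=None):
    c=cams.calibration(cam)
    if cam!='wrist':
        K=np.array(c['intrinsics']);V=np.array(c['view'])
        d=np.linalg.inv(K)@np.array([uv[0],uv[1],1.]);d=np.array([d[0],-d[1],-d[2]])
        Rw=V[:3,:3].T; return -Rw@V[:3,3],Rw@d
    K=np.array(c['intrinsics']);T=np.array(c['tool_from_camera'])
    a=np.array([(uv[0]-K[0,2])/K[0,0],(uv[1]-K[1,2])/K[1,1]]);th=np.hypot(*a)
    s=np.sinc(th/np.pi)
    d=np.array([a[0]*s,-a[1]*s,-np.cos(th)])
    st=st or ctrl.sense();Rt=R.from_quat(st['tcp_rot']).as_matrix()
    return Rt@T[:3,3]+np.array(st['eef_pos']),Rt@T[:3,:3]@d
def atz(cam,uv,z,st=None):
    o,d=ray(cam,uv,st);t=(z-o[2])/d[2];return (o+t*d)[:2]
def proj(cam,P,st=None):
    P=np.atleast_2d(np.array(P,float));c=cams.calibration(cam);K=np.array(c['intrinsics'])
    if cam!='wrist':
        V=np.array(c['view']);p=P@V[:3,:3].T+V[:3,3];p=p*[1,-1,-1]
        q=p@K.T;return q[:,:2]/q[:,2:]
    T=np.array(c['tool_from_camera']);st=st or ctrl.sense();Rt=R.from_quat(st['tcp_rot']).as_matrix()
    p=(P-np.array(st['eef_pos']))@Rt;p=(p-T[:3,3])@T[:3,:3]*[1,-1,-1]
    r=np.hypot(p[:,0],p[:,1]);th=np.arctan2(r,p[:,2])
    return np.c_[K[0,2]+K[0,0]*th*p[:,0]/r,K[1,2]+K[1,1]*th*p[:,1]/r]
E
python3 - <<'E'
from h import *
print(ctrl.sense())
for n in ['scene','side','wrist']:
    c=cams.calibration(n);print(n,{k:np.round(v,2).tolist() if not isinstance(v,str) else v for k,v in c.items()})
    im=snap(n)
    cv2.imwrite(f'pics/{n}0.png',im[:,:,::-1])
    for q in ['kit_tray','reject_tray','rod_blued','rod_new','bearing_cap','steel_pin','nut_jar','pump_housing','tan_jar','squeeze_bottle']:
        print(q,[(np.round(r['box']).tolist(),round(r['conf'],2)) for r in cams.trace(n,q)])
a=cv2.imread('pics/scene0.png');b=cv2.imread('pics/side0.png')
cv2.imwrite('pics/both.png',cv2.resize(np.vstack([a,b]),(400,600)))
E
```

```text
{'time_s': 0.0, 'qpos': array([ 1.0760786 ,  0.38422657,  0.0163931 ,  1.37119862, -0.00633812,
        1.38815022, -0.0464764 ]), 'qd': array([ 0.00159159,  0.00068553,  0.0007598 ,  0.00018464,  0.00088946,
        0.00094318, -0.00173088]), 'joint_efforts': array([-1.27759566e-03, -6.27599931e+01,  8.43909234e-01, -3.71825802e+01,
        1.65619788e-02,  1.41018711e-02,  1.67830115e-05]), 'eef_pos': array([ 261.39966509, -567.15504123,  230.26606278]), 'tcp_rot': array([ 9.76774949e-01,  2.14265637e-01, -2.09198983e-04, -9.44327646e-04]), 'wrist_force': array([ 0.08752026, -0.54135347,  0.98752513]), 'moment': array([ 0.0495373 ,  0.01617725, -0.01753951]), 'finger_gap': 1.002191726763723}
scene {'intrinsics': [[532.01, 0.0, 287.31], [0.0, 532.01, 208.12], [0.0, 0.0, 1.0]], 'view': [[0.84, -0.54, -0.01, -429.48], [0.32, 0.5, 0.8, -178.12], [-0.43, -0.68, 0.6, -1489.88], [0.0, 0.0, 0.0, 1.0]]}
kit_tray [([249.0, 173.0, 317.0, 222.0], 0.6), ([202.0, 168.0, 220.0, 194.0], 0.33)]
reject_tray [([299.0, 276.0, 392.0, 346.0], 0.92)]
rod_blued [([260.0, 193.0, 300.0, 214.0], 0.79)]
rod_n
[... 944 characters left out ...]
, 289.0], 0.72), ([244.0, 255.0, 265.0, 267.0], 0.63)]
nut_jar []
pump_housing [([284.0, 136.0, 322.0, 163.0], 0.74), ([276.0, 190.0, 309.0, 218.0], 0.5)]
tan_jar [([342.0, 278.0, 368.0, 327.0], 0.78), ([276.0, 191.0, 308.0, 221.0], 0.3)]
squeeze_bottle [([295.0, 216.0, 315.0, 261.0], 0.84)]
wrist {'intrinsics': [[325.19, 0.0, 282.09], [0.0, 325.19, 204.27], [0.0, 0.0, 1.0]], 'tool_from_camera': [[-0.0, 0.95, 0.3, 76.63], [1.0, 0.0, -0.0, 0.33], [-0.0, 0.3, -0.95, -142.83], [0.0, 0.0, 0.0, 1.0]]}
kit_tray []
reject_tray [([110.0, 0.0, 317.0, 97.0], 0.63)]
rod_blued []
rod_new []
bearing_cap []
steel_pin [([47.0, 1.0, 80.0, 23.0], 0.82)]
nut_jar []
pump_housing []
tan_jar []
squeeze_bottle []
```

View pics/scene0.png

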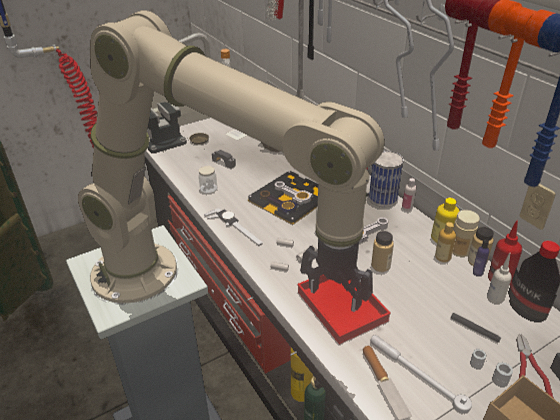

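View pics/side0.png

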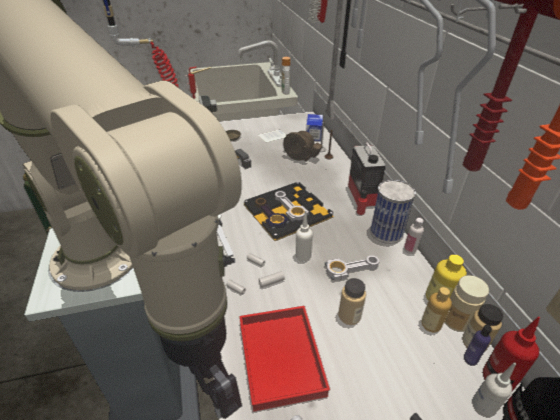

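The side view shows the tray at (290,210), with the blued rod (orange-tinted ends) somewhere in it. The loose bright rod is at (352,266) and the cap at (243,158). There are three pins, at (235,286), (257,259) and (272,279), and the red tray is at (285,357).

```bash
python3 - <<'E'
from h import *
S=lambda n,u,z:print(n,atz('side',u,z).round())
S('new big',(338,268),24);S('new small',(373,261),24)
for u in [(250,190),(283,183),(331,212),(271,241)]: S('tray?',u,18)
for u in [(242,314),(311,307),(327,391),(254,409)]: S('red',u,30)
for p,q in [((228,279),(243,291)),((249,255),(264,263)),((260,283),(284,274))]: S('pin',p,12);S('pin',q,12);
S('cap',(243,156),20);S('bottle',(304,258),0);S('tanjar',(351,320),0);S('pump',(302,158),0)
print('nutjar',atz('scene',(208,192),0))
im=cv2.imread('pics/side0.png')
a=cv2.resize(im[175:300,220:390],None,fx=4.6,fy=4.6,interpolation=cv2.INTER_CUBIC)
cv2.imwrite('pics/crop1.png',a);print(a.shape)
E
```

```text
new big [ 616. -223.]
new small [ 714. -222.]
tray? [464. 177.]
tray? [580. 190.]
tray? [682.   4.]
tray? [474. -76.]
red [ 349. -307.]
red [ 508. -327.]
red [ 476. -521.]
red [ 333. -520.]
pin [ 336. -180.]
pin [ 366. -227.]
pin [ 404. -109.]
pin [ 437. -148.]
pin [ 412. -212.]
pin [ 478. -198.]
cap [481. 391.]
bottle [ 550. -145.]
tanjar [ 596. -363.]
pump [700. 356.]
nutjar [344.12586793 242.27230892]
(575, 782, 3)
```

View pics/crop1.png

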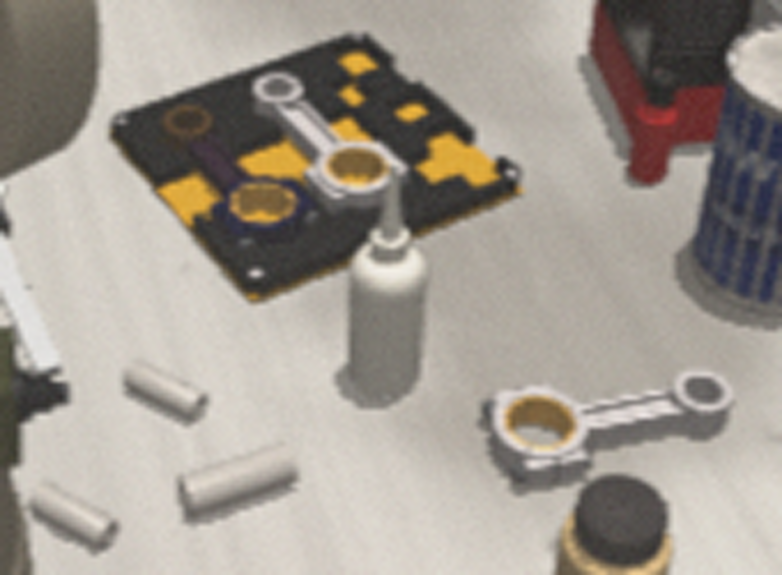

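Longest of the three pins is the one at (272,279), about 67 mm measured, which fits 64. The blued rod is in the -x nest and the kept bright rod in the other. I'm going above the tray now for a close look.

>>> move_arm(motion=[{"claw": 0, "dz": -3}, {"claw": 0, "dz": -3}, {"claw": 0, "dx": 3.0, "dy": -2.4, "dz": -0.4}, {"claw": 0, "dx": 3.0, "dy": -2.4, "dz": -0.4}, {"claw": 0, "dx": 3.0, "dy": -2.4, "dz": -0.4}, {"claw": 0, "dx": 3.0, "dy": -2.4, "dz": -0.4}, {"claw": 0, "dx": 3.0, "dy": -2.4, "dz": -0.4}, {"claw": 0, "dx": 3.0, "dy": -2.4, "dz": -0.4}, {"claw": 0, "dx": 3.0, "dy": -2.4, "dz": -0.4}, {"claw": 0, "dx": 3.0, "dy": -2.4, "dz": -0.4}, {"claw": 0, "dx": 3.0, "dy": -2.4, "dz": -0.4}, {"claw": 0, "dx": 3.0, "dy": -2.4, "dz": -0.4}, {"claw": 0, "dx": 3.0, "dy": -2.4}, {"claw": 0, "dx": 3.0, "dy": -2.4}, {"claw": 0, "dx": 3.0, "dy": -2.4}, {"claw": 0, "dx": 3.0, "dy": -2.4}, {"claw": 0, "dx": 3.0, "dy": -2.4}, {"claw": 0, "dx": 3.0, "dy": -2.4}, {"claw": 0, "twist": -7}, {"claw": 0, "twist": -7}])

```text
schema error: expected keys claw, dx, dy, dz, twist
```

>>> move_arm(motion=[{"claw": 0, "twist": -7}, {"claw": 0, "twist": -7}, {"claw": 0, "twist": -7}, {"claw": 0, "twist": -7}, {"claw": 0, "twist": -7}, {"claw": 0, "twist": -7}, {"claw": 0, "twist": -7}, {"claw": 0}])

```text
schema error: expected keys claw, dx, dy, dz, twist
```

```bash
cat >> h.py <<'E'
def yaw(st=None):
    st=st or ctrl.sense();x=R.from_quat(st['tcp_rot']).as_matrix()[:,0];return np.degrees(np.arctan2(x[1],x[0]))
def go(x,y,z,ps=None,st=None):
    st=st or ctrl.sense();p=np.array(st['eef_pos']);Rt=R.from_quat(st['tcp_rot']).as_matrix()
    d=Rt.T@(np.array([x,y,z])-p)/10;s=yaw(st)
    tw=None if ps is None else -((ps-s+180)%360-180)
    if tw is not None:
        a=np.radians(-tw);Rz=np.array([[np.cos(-a),-np.sin(-a),0],[np.sin(-a),np.cos(-a),0],[0,0,1]])
        print('twist %.1f'%tw,'d before twist',d.round(2),'d after twist',(Rz.T@d).round(2),'yaw',round(s,1))
    else: print('d',d.round(2),'yaw',round(s,1))
E
python3 - <<'E'
from h import *
st=ctrl.sense();im=snap('wrist','w1.png');print(st['time_s'],st['eef_pos'],yaw(st))
for q in ['kit_tray','rod_blued','rod_new','steel_pin','bearing_cap','reject_tray']:
    for r in cams.trace('wrist',q):
        m=r['mask'];u=np.argwhere(m).mean(0)[::-1];print(q,np.round(r['box']),round(r['conf'],2),u.round(1),atz('wrist',u,15,st).round(1))
for u in [(245,202),(296,183),(333,214),(275,239)]: print(atz('side',u,18).round())
E
```

```text
1.65 [ 261.57808269 -567.59238564  231.2795312 ] 24.74045420285182
steel_pin [44.  1. 79. 21.] 0.79 [59.6  9.6] [ 348.  -211.9]
reject_tray [108.   0. 314.  98.] 0.91 [218.   33.8] [ 377.1 -437.6]
[436. 117.]
[623. 179.]
[685.  -6.]
[486. -71.]
```

View pics/w1.png

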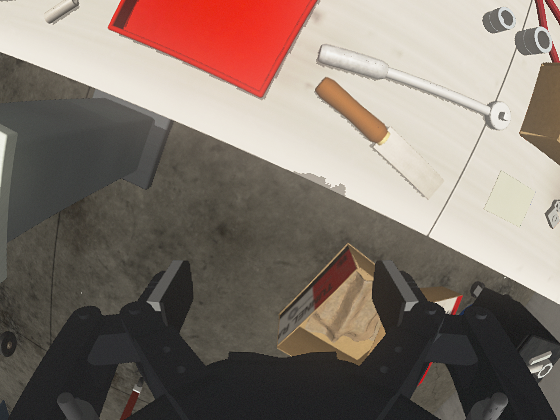

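>>> move_arm(motion=[{"claw": 0, "dx": 0, "dy": 0, "dz": -3, "twist": 0}, {"claw": 0, "dx": 3.15, "dy": -2.07, "dz": -1, "twist": 0}, {"claw": 0, "dx": 3.15, "dy": -2.07, "dz": -1, "twist": 0}, {"claw": 0, "dx": 3.15, "dy": -2.07, "dz": -1, "twist": 0}, {"claw": 0, "dx": 3.15, "dy": -2.07, "dz": -1, "twist": 0}, {"claw": 0, "dx": 3.15, "dy": -2.07, "dz": -1, "twist": 0}, {"claw": 0, "dx": 3.15, "dy": -2.07, "dz": -1, "twist": 0}, {"claw": 0, "dx": 3.15, "dy": -2.07, "dz": -1, "twist": 0}, {"claw": 0, "dx": 3.15, "dy": -2.07, "dz": 0, "twist": 0}, {"claw": 0, "dx": 3.15, "dy": -2.07, "dz": 0, "twist": 0}, {"claw": 0, "dx": 3.15, "dy": -2.07, "dz": 0, "twist": 0}, {"claw": 0, "dx": 3.15, "dy": -2.07, "dz": 0, "twist": 0}, {"claw": 0, "dx": 3.15, "dy": -2.07, "dz": 0, "twist": 0}, {"claw": 0, "dx": 3.15, "dy": -2.07, "dz": 0, "twist": 0}, {"claw": 0, "dx": 3.15, "dy": -2.07, "dz": 0, "twist": 0}, {"claw": 0, "dx": 0, "dy": 0, "dz": 0, "twist": -7}, {"claw": 0, "dx": 0, "dy": 0, "dz": 0, "twist": -7}, {"claw": 0, "dx": 0, "dy": 0, "dz": 0, "twist": -7}, {"claw": 0, "dx": 0, "dy": 0, "dz": 0, "twist": -7}, {"claw": 0, "dx": 0, "dy": 0, "dz": 0, "twist": -7}])

```text
time_s: 3.67
eef_pos: [540.8, -119.7, 331.3]
tcp_rot: [0.866, 0.501, 0.0, 0.0]
wrist_force: [-0.0, -0.9, 0.4]
finger_gap: 1.001
```

>>> move_arm(motion=[{"claw": 0, "dx": 0, "dy": 0, "dz": 0, "twist": -7}, {"claw": 0, "dx": 0, "dy": 0, "dz": 0, "twist": -7}, {"claw": 0, "dx": 0, "dy": 0, "dz": 0, "twist": -7}, {"claw": 0, "dx": 0, "dy": 0, "dz": 0, "twist": -7}, {"claw": 0, "dx": 0, "dy": 0, "dz": 0, "twist": -7}, {"claw": 0, "dx": 0, "dy": 0, "dz": 0, "twist": 0}])

```text
time_s: 4.17
eef_pos: [540.8, -119.9, 331.4]
tcp_rot: [0.675, 0.738, 0.0, 0.0]
wrist_force: [-0.1, -0.5, -0.3]
finger_gap: 1.006
```

```bash
python3 - <<'E'
from h import *
st=ctrl.sense();im=snap('wrist','w2.png');print(st['time_s'],st['eef_pos'],yaw(st),st['qpos'].round(2))
for q in ['kit_tray','rod_blued','rod_new','steel_pin','bearing_cap']:
    for r in cams.trace('wrist',q):
        m=r['mask'];u=np.argwhere(m).mean(0)[::-1];print(q,np.round(r['box']),round(r['conf'],2),u.round(1),atz('wrist',u,15,st).round(1))
E
```

```text
4.1667 [ 540.78496477 -119.91361666  331.36663549] 95.07571958228773 [ 0.54  0.24 -0.47  1.37  0.11  1.56  0.17]
kit_tray [226.   2. 395. 114.] 0.61 [312.3  51.3] [568.8  37. ]
kit_tray [270. 156. 302. 204.] 0.31 [286.5 178.9] [ 549.7 -148.7]
rod_blued [242.   0. 293.  92.] 0.57 [263.6  52.1] [501.9  29.5]
rod_new [307. 204. 399. 245.] 0.94 [347.8 227.1] [ 650.6 -215.3]
rod_new [244.   0. 291.  94.] 0.37 [262.5  50.4] [500.1  31.9]
rod_new [289. 287. 322. 344.] 0.16 [303.3 315.4] [ 601.3 -385.9]
steel_pin [188. 141. 215. 174.] 0.84 [198.7 157.9] [ 419.5 -127.8]
steel_pin [143. 193. 168. 217.] 0.8 [156. 204.] [ 350.9 -204.5]
steel_pin [192. 199. 236. 217.] 0.68 [212.2 210.2] [ 442.3 -206.4]
```

View pics/w2.png

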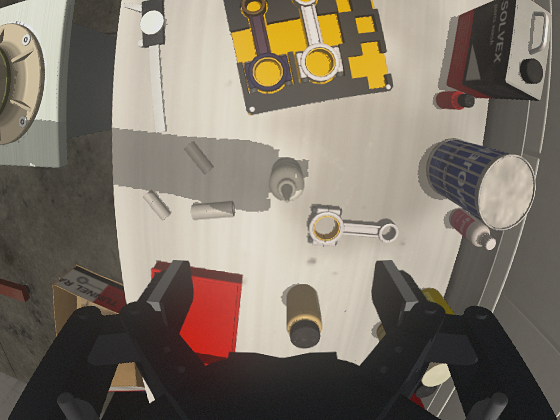

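The wrist picture shows the blued rod's big end at (269,72) and small end near (256,7). The kept rod's ends are at (320,63) and (309,5), the new rod's at (327,225) and (390,232). The largest pin is at (212,210), with the bottle at (287,180) and the tan jar at (303,315).

```bash
python3 - <<'E'
from h import *
st=ctrl.sense()
S=lambda n,u,z:print(n,atz('wrist',u,z,st).round(1))
S('blued big',(269,72),24);S('blued small',(256,7),24);S('kept big',(320,63),24);S('kept small',(309,5),24)
S('scr',(251,109),18);S('scr',(389,89),18)
S('new big',(327,225),12);S('new small',(390,232),12);S('pin',(193,211),12);S('pin',(233,208),12)
S('bottle',(286,190),0)
b=atz('wrist',(269,72),24,st);s=atz('wrist',(256,7),24,st)
y=np.array([-np.sin(.314),np.cos(.314)])
g=b+42*y;print(g);h=g-60*y;go(h[0],h[1],190,108)
E
```

```text
blued big [513.3   1. ]
blued small [487.9  93.9]
kept big [581.3  19.9]
kept small [559.8 102.8]
scr [492.1 -52. ]
scr [684.2  -2.9]
new big [ 617.5 -216.2]
new small [ 721.6 -220.9]
pin [ 410.5 -210.3]
pin [ 473.  -200.3]
bottle [ 550.7 -169.3]
[500.34382451  40.95973569]
twist -13.4 d before twist [10.51 -1.35 14.14] d after twist [10.54  1.12 14.14] yaw 94.6
```

>>> move_arm(motion=[{"claw": 0, "dx": 0, "dy": 0, "dz": 3, "twist": -5}, {"claw": 0, "dx": 0, "dy": 0, "dz": 2, "twist": -5}, {"claw": 0, "dx": 3.5, "dy": 0.3, "dz": 1.5, "twist": 0}, {"claw": 0, "dx": 3.5, "dy": 0.3, "dz": 1.5, "twist": 0}, {"claw": 0, "dx": 3.5, "dy": 0.3, "dz": 1.5, "twist": 0}, {"claw": 0, "dx": 0, "dy": 0, "dz": 3, "twist": 0}, {"claw": 0, "dx": 0, "dy": 0, "dz": 1.6, "twist": 0}, {"claw": 0, "dx": 0, "dy": 0, "dz": 0, "twist": 0}])

```text
time_s: 5.13
eef_pos: [520.5, -15.5, 186.9]
tcp_rot: [0.611, 0.792, -0.002, -0.002]
wrist_force: [-0.1, -0.7, -0.7]
finger_gap: 1.0
```

```bash
python3 - <<'E'
from h import *
st=ctrl.sense();im=snap('wrist','w3.png');print(st['time_s'],st['eef_pos'],yaw(st))
for q in ['kit_tray','rod_blued','rod_kept']:
    for r in cams.trace('wrist',q):
        m=r['mask'];u=np.argwhere(m).mean(0)[::-1];print(q,np.round(r['box']),round(r['conf'],2),u.round(1),atz('wrist',u,24,st).round(1))
E
```

```text
5.1333 [520.53740164 -15.52191786 186.85241929] 104.74638958693356
kit_tray [231.  17. 445. 220.] 0.56 [341.9 113.1] [556.   66.4]
rod_blued [246.  44. 309. 193.] 0.77 [276.  130.5] [500.7  33.9]
rod_blued [233.  16. 444. 219.] 0.61 [342.6 112.7] [556.5  66.8]
rod_kept [319.  42. 381. 191.] 0.65 [350.6 128.2] [568.1  54.9]
rod_kept [183. 304. 210. 325.] 0.25 [197.6 315.6] [ 462.7 -194.3]
```

View pics/w3.png

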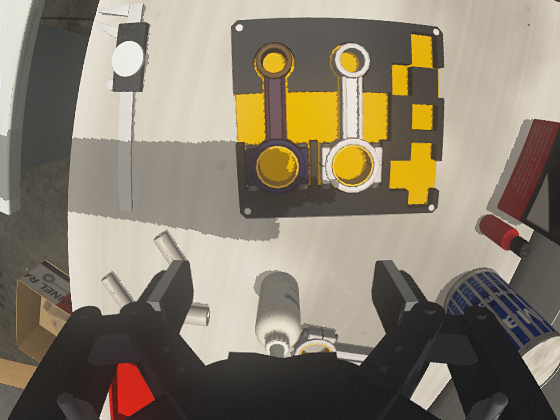

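Close view. The tray screws are at (239,28), (438,32), (431,208) and (247,212); the blued rod's rings are at (278,167) and (274,61), the kept rod's at (353,165) and (350,61).

```bash
python3 - <<'E'
from h import *
import json
st=ctrl.sense()
A=lambda u,z:atz('wrist',u,z,st)
c=np.array([A(u,18) for u in [(247,212),(431,208),(438,32),(239,28)]])
print('screws',c.round(1),'ctr',c.mean(0).round(1),'w,h',np.linalg.norm(c[1]-c[0]),np.linalg.norm(c[3]-c[0]))
ang=lambda v:np.degrees(np.arctan2(v[1],v[0]))
print('yaw',ang(c[1]-c[0]),ang(c[2]-c[3]),ang(c[3]-c[0])-90,ang(c[2]-c[1])-90)
for n,b,s,x in [('bl',(278,167),(274,61),-66),('kept',(353,165),(350,61),6)]:
    B,S=A(b,30),A(s,30);print(n,B.round(1),S.round(1),np.linalg.norm(S-B),ang(S-B)-90)
    y=(S-B)/100;y/=np.linalg.norm(y);xx=np.array([y[1],-y[0]]);o=B+45*y
    print('  origin',o,'implied tray centre',o-x*xx)
E
```

```text
screws [[497.  -56.1]
 [690.1  -1.6]
 [638.5 181.9]
 [445.2 122.1]] ctr [567.7  61.6] w,h 200.64563466331705 185.59535243763042
yaw 15.763434860343144 17.189590784470326 16.20285835890205 15.704910998295702
bl [ 5.158e+02 -2.000e-01] [487.1  95.9] 100.35091830425048 16.639890537331993
  origin [502.9461117   42.88350601] implied tray centre [566.18225874  61.78296919]
kept [585.2  20.5] [554.8 115.6] 99.8390171820249 17.754085375022896
  origin [571.50157922  63.36047564] implied tray centre [565.78733487  61.5308824 ]
```

>>> move_arm(motion=[{"claw": 100, "dx": 2.9, "dy": 0, "dz": 1.5, "twist": -1.5}, {"claw": 100, "dx": 2.9, "dy": 0, "dz": 2, "twist": 0}, {"claw": 100, "dx": 0, "dy": 0, "dz": 3.5, "twist": 0}, {"claw": 100, "dx": 0, "dy": 0, "dz": 3.5, "twist": 0}, {"claw": 100, "dx": 0, "dy": 0, "dz": 2.5, "twist": 0}, {"claw": 100, "dx": 0, "dy": 0, "dz": 0, "twist": 0}])

```text
time_s: 5.83
eef_pos: [504.9, 39.1, 56.8]
tcp_rot: [0.601, 0.8, -0.002, -0.002]
wrist_force: [-2.1, -0.4, -0.2]
finger_gap: 0.607
```

```bash
python3 - <<'E'
from h import *
st=ctrl.sense();print(st['time_s'],st['eef_pos'],yaw(st),st['finger_gap']);go(503.8,40,10,106.3)
w2={'eef_pos':[540.78,-119.91,331.37],'tcp_rot':[0.675,0.738,0,0]}
for u in [(157,264),(242,272)]: print('red',atz('wrist',u,30,w2))
E
```

```text
5.8333 [504.92699677  39.08792676  56.8396649 ] 106.1807805692287 0.606688315899609
twist -0.1 d before twist [ 0.11 -0.06  4.68] d after twist [ 0.11 -0.06  4.68] yaw 106.2
red [ 352.74000145 -302.32379364]
red [ 493.60781008 -299.13383322]
```

>>> move_arm(squeeze=70, motion=[{"claw": 100, "dx": 0, "dy": 0, "dz": 2.5, "twist": 0}, {"claw": 100, "dx": 0, "dy": 0, "dz": 2.1, "twist": 0}, {"claw": 100, "dx": 0, "dy": 0, "dz": 0, "twist": 0}, {"claw": 255, "dx": 0, "dy": 0, "dz": 0, "twist": 0}, {"claw": 255, "dx": 0, "dy": 0, "dz": 0, "twist": 0}, {"claw": 255, "dx": 0, "dy": 0, "dz": 0, "twist": 0}, {"claw": 255, "dx": 0, "dy": 0, "dz": 0, "twist": 0}, {"claw": 255, "dx": 0, "dy": 0, "dz": 0, "twist": 0}, {"claw": 255, "dx": 0, "dy": 0, "dz": -1, "twist": 0}, {"claw": 255, "dx": 0, "dy": 0, "dz": -1.5, "twist": 0}, {"claw": 255, "dx": 0, "dy": 0, "dz": -1.5, "twist": 0}, {"claw": 255, "dx": 0, "dy": 0, "dz": 0, "twist": 0}])

```text
time_s: 6.83
eef_pos: [510.1, 40.2, 58.8]
tcp_rot: [0.6, 0.8, 0.002, 0.003]
wrist_force: [0.6, 0.6, -4.3]
finger_gap: 0.211
```

>>> move_arm(motion=[{"claw": 255, "dx": 0, "dy": 0, "dz": -3.5, "twist": 0}, {"claw": 255, "dx": 0, "dy": 0, "dz": -3.8, "twist": 0}, {"claw": 255, "dx": 0, "dy": 0, "dz": -3.8, "twist": 0}, {"claw": 255, "dx": 0, "dy": 0, "dz": -3.8, "twist": 0}, {"claw": 255, "dx": 0, "dy": 0, "dz": -2.8, "twist": 0}, {"claw": 255, "dx": -3.4, "dy": -1.78, "dz": 0, "twist": 0}, {"claw": 255, "dx": -3.4, "dy": -1.78, "dz": 0, "twist": 0}, {"claw": 255, "dx": -3.4, "dy": -1.78, "dz": 0, "twist": 0}, {"claw": 255, "dx": -3.4, "dy": -1.78, "dz": 0, "twist": 0}, {"claw": 255, "dx": -3.4, "dy": -1.78, "dz": 0, "twist": 0}, {"claw": 255, "dx": -3.4, "dy": -1.78, "dz": 0, "twist": 0}, {"claw": 255, "dx": -3.4, "dy": -1.78, "dz": 0, "twist": 0}, {"claw": 255, "dx": -3.4, "dy": -1.78, "dz": 0, "twist": 0}, {"claw": 255, "dx": -3.4, "dy": -1.78, "dz": 0, "twist": 0}, {"claw": 255, "dx": -3.4, "dy": -1.78, "dz": 0, "twist": 0}, {"claw": 255, "dx": -3.4, "dy": -1.78, "dz": 0, "twist": 0}, {"claw": 255, "dx": -3.4, "dy": -1.78, "dz": 0, "twist": 0}, {"claw": 255, "dx": 0, "dy": 0, "dz": 0, "twist": 6}, {"claw": 255, "dx": 0, "dy": 0, "dz": 0, "twist": 6}, {"claw": 255, "dx": 0, "dy": 0, "dz": 0, "twist": 6}])

```text
time_s: 8.5
eef_pos: [415.9, -412.4, 231.3]
tcp_rot: [0.72, 0.694, 0.0, -0.0]
wrist_force: [0.2, 1.2, -4.4]
finger_gap: 0.213
```

```bash
python3 - <<'E'
from h import *
st=ctrl.sense();im=snap('wrist','w4.png');print(st['time_s'],st['eef_pos'],yaw(st),st['finger_gap'],st['qpos'].round(2))
im2=snap('side','s4.png')
for c,q in [('wrist','reject_tray'),('side','reject_tray'),('wrist','rod_blued')]:
  for r in cams.trace(c,q):
    print(c,q,np.round(r['box']),round(r['conf'],2))
    cn=max(cv2.findContours(r['mask'].astype(np.uint8),0,2)[0],key=cv2.contourArea)
    print(cv2.approxPolyDP(cn,6,True)[:,0].tolist())
a=cv2.imread('pics/w4.png');b=cv2.imread('pics/s4.png')
cv2.imwrite('pics/v4.png',cv2.resize(np.hstack([a,b]),None,fx=.71,fy=.71))
E
```

```text
8.5 [ 415.88473438 -412.39629559  231.25853721] 87.84904036423437 0.21272432496652227 [ 0.89  0.31 -0.21  1.48  0.07  1.36  0.64]
wrist reject_tray [205.  82. 351. 266.] 0.8
[[208, 85], [214, 260], [246, 259], [260, 245], [259, 175], [243, 160], [239, 137], [256, 107], [292, 100], [311, 110], [324, 137], [305, 175], [304, 248], [338, 263], [351, 89]]
side reject_tray [239. 311. 331. 409.] 0.93
[[240, 316], [253, 410], [328, 396], [305, 312], [290, 319], [271, 310]]
wrist rod_blued [242.  99. 323. 355.] 0.82
[[273, 100], [253, 110], [240, 139], [260, 176], [262, 315], [301, 315], [304, 175], [323, 136], [308, 109]]
```

View pics/v4.png

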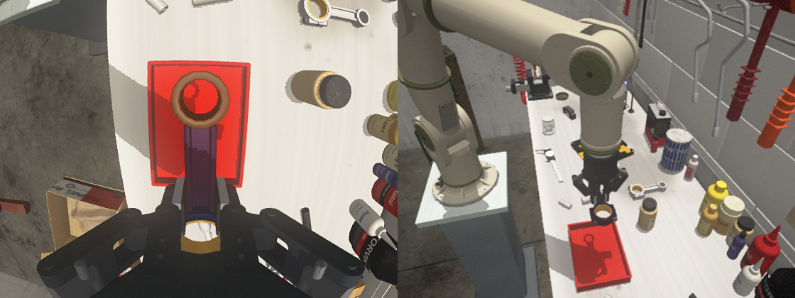

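The wrist half shows the held blued rod over the red tray; in the full-size picture the rim corners are (208,85), (351,89), (214,260) and (338,263).

```bash
python3 - <<'E'
from h import *
st=ctrl.sense()
c=np.array([atz('wrist',u,30,st) for u in [(208,85),(351,89),(338,263),(214,260)]]);print(c.round(1),c.mean(0))
ang=lambda v:np.degrees(np.arctan2(v[1],v[0]))
print(ang(c[1]-c[0]),ang(c[0]-c[3])-90,ang(c[1]-c[2])-90)
e=(c[1]-c[0]);e/=np.linalg.norm(e);n=np.array([e[1],-e[0]]);ctr=(c[0]+c[1])/2+100*n;print('centre',ctr)
# rod origin is +3 mm of grip along tool x
go(ctr[0]-3*-n[0]*1,ctr[1]-3,14,90+ang(e))
E
```

```text
[[ 341.2 -309.3]
 [ 491.8 -318. ]
 [ 481.  -519.1]
 [ 331.9 -511.4]] [ 411.46616956 -414.46455404]
-3.3086235126188415 -2.648810605786977 -3.0634429111608483
centre [ 410.72252322 -413.50493812]
twist 1.8 d before twist [-0.53 -0.59 21.75] d after twist [-0.55 -0.57 21.75] yaw 88.5
```

>>> move_arm(motion=[{"claw": 255, "dx": -0.5, "dy": -0.6, "dz": 2.5, "twist": 1.8}, {"claw": 255, "dx": 0, "dy": 0, "dz": 3.8, "twist": 0}, {"claw": 255, "dx": 0, "dy": 0, "dz": 3.8, "twist": 0}, {"claw": 255, "dx": 0, "dy": 0, "dz": 3.8, "twist": 0}, {"claw": 255, "dx": 0, "dy": 0, "dz": 3.8, "twist": 0}, {"claw": 255, "dx": 0, "dy": 0, "dz": 2, "twist": 0}, {"claw": 255, "dx": 0, "dy": 0, "dz": 1, "twist": 0}, {"claw": 255, "dx": 0, "dy": 0, "dz": 0, "twist": 0}, {"claw": 255, "dx": 0, "dy": 0, "dz": 0, "twist": 0}])

```text
time_s: 9.5
eef_pos: [410.9, -416.8, 25.3]
tcp_rot: [0.728, 0.685, 0.0, 0.001]
wrist_force: [0.6, 0.2, -2.8]
finger_gap: 0.212
```

>>> move_arm(motion=[{"claw": 255, "dx": 0, "dy": 0, "dz": 0.5, "twist": 0}, {"claw": 255, "dx": 0, "dy": 0, "dz": 0.5, "twist": 0}, {"claw": 255, "dx": 0, "dy": 0, "dz": 0, "twist": 0}])

```text
time_s: 9.75
eef_pos: [410.5, -416.7, 14.7]
tcp_rot: [0.729, 0.685, 0.0, 0.001]
wrist_force: [-1.0, 0.5, -4.9]
finger_gap: 0.211
```

>>> move_arm(motion=[{"claw": 255, "dx": 0, "dy": 0, "dz": 0.4, "twist": 0}, {"claw": 255, "dx": 0, "dy": 0, "dz": 0, "twist": 0}])

```text
time_s: 9.92
eef_pos: [410.8, -416.9, 13.4]
tcp_rot: [0.729, 0.685, -0.0, 0.001]
wrist_force: [-7.6, 7.4, 20.0]
finger_gap: 0.21
```

The rod is on the floor of the red tray. I'm releasing it and moving on to the loose rod.

>>> move_arm(motion=[{"claw": 100, "dx": 0, "dy": 0, "dz": -0.2, "twist": 0}, {"claw": 100, "dx": 0, "dy": 0, "dz": 0, "twist": 0}, {"claw": 100, "dx": 0, "dy": 0, "dz": 0, "twist": 0}, {"claw": 100, "dx": 0, "dy": 0, "dz": -2, "twist": 0}, {"claw": 100, "dx": 0, "dy": 0, "dz": -3.5, "twist": 0}, {"claw": 100, "dx": 0, "dy": 0, "dz": -3.5, "twist": 6.9}, {"claw": 100, "dx": 0, "dy": 0, "dz": -3.5, "twist": 6.9}, {"claw": 100, "dx": 0, "dy": 0, "dz": -3.5, "twist": 6.9}, {"claw": 100, "dx": 0, "dy": 0, "dz": -3, "twist": 6.9}, {"claw": 100, "dx": 0, "dy": 0, "dz": -2, "twist": 6.9}, {"claw": 100, "dx": 0, "dy": 0, "dz": 0, "twist": 6.9}, {"claw": 100, "dx": 0, "dy": 0, "dz": 0, "twist": 6.9}, {"claw": 100, "dx": 0, "dy": 0, "dz": 0, "twist": 6.9}, {"claw": 100, "dx": 0, "dy": 0, "dz": 0, "twist": 6.9}, {"claw": 100, "dx": 0, "dy": 0, "dz": 0, "twist": 6.9}, {"claw": 100, "dx": 0, "dy": 0, "dz": 0, "twist": 6.9}, {"claw": 100, "dx": 0, "dy": 0, "dz": 0, "twist": 6.9}, {"claw": 100, "dx": 0, "dy": 0, "dz": 0, "twist": 6.9}])

```text
time_s: 11.42
eef_pos: [410.4, -416.5, 222.3]
tcp_rot: [1.0, -0.031, 0.0, 0.0]
wrist_force: [-0.0, -0.3, -0.0]
finger_gap: 0.606
```

>>> move_arm(motion=[{"claw": 100, "dx": 2.23, "dy": -2.6, "dz": 0, "twist": 0}, {"claw": 100, "dx": 2.23, "dy": -2.6, "dz": 0, "twist": 0}, {"claw": 100, "dx": 2.23, "dy": -2.6, "dz": 0, "twist": 0}, {"claw": 100, "dx": 2.23, "dy": -2.6, "dz": 0, "twist": 0}, {"claw": 100, "dx": 2.23, "dy": -2.6, "dz": 0, "twist": 0}, {"claw": 100, "dx": 2.23, "dy": -2.6, "dz": 0, "twist": 0}, {"claw": 100, "dx": 2.23, "dy": -2.6, "dz": 0, "twist": 0}, {"claw": 100, "dx": 2.23, "dy": -2.6, "dz": 0, "twist": 0}, {"claw": 100, "dx": 0, "dy": 0, "dz": 0, "twist": 0}])

```text
time_s: 12.17
eef_pos: [604.8, -209.8, 221.6]
tcp_rot: [1.0, -0.023, 0.001, -0.003]
wrist_force: [0.4, 2.1, -0.7]
finger_gap: 0.612
```

```bash
python3 - <<'E'
from h import *
st=ctrl.sense();im=snap('wrist','w5.png');print(st['time_s'],st['eef_pos'],yaw(st),st['finger_gap'],st['qpos'].round(2))
snap('side','s5.png')
for c,q in [('wrist','rod_new'),('side','rod_blued'),('wrist','steel_pin')]:
  for r in cams.trace(c,q):
    print(c,q,np.round(r['box']),round(r['conf'],2),np.argwhere(r['mask']).mean(0)[::-1].round(1))
a=cv2.imread('pics/w5.png')
b=cv2.imread('pics/s5.png')[285:420,210:350]
b=cv2.resize(b,(435,420));cv2.imwrite('pics/v5.png',cv2.resize(np.hstack([a,b]),None,fx=.8,fy=.8))
E
```

```text
12.1667 [ 604.78277084 -209.84871041  221.6155578 ] -2.6428205762336123 0.6123930137635889 [ 0.36  0.42 -0.11  1.33  0.04  1.38 -1.36]
wrist rod_new [262.  59. 315. 191.] 0.7 [287.  135.4]
side rod_blued [266. 318. 298. 389.] 0.72 [281.6 358. ]
wrist steel_pin [272. 274. 300. 323.] 0.97 [285.8 299. ]
wrist steel_pin [273. 339. 306. 357.] 0.71 [290.8 348.1]
wrist steel_pin [224. 298. 247. 329.] 0.68 [233.2 311.3]
```

View pics/v5.png

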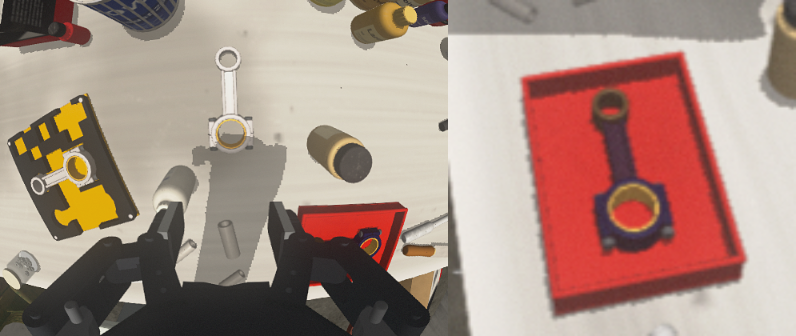

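The blued rod lies flat in the red tray. In the full-size picture the new rod's big ring is at about (288,166) and the small ring at (285,75).

```bash
python3 - <<'E'
from h import *
st=ctrl.sense()
im=cv2.imread('pics/w5.png')
B,S=[atz('wrist',u,24,st) for u in [(288,166),(285.5,75)]];print(B,S,np.linalg.norm(S-B))
a=np.degrees(np.arctan2(*(S-B)[::-1]));y=(S-B)/np.linalg.norm(S-B);g=B+42*y;print('yaw',a,'grip',g);go(g[0],g[1],6,a)
E
```

```text
[ 611.27493614 -227.92279488] [ 707.58333088 -230.8400676 ] 96.35256808176304
yaw -1.7350130389785439 grip [ 653.25568102 -229.1944315 ]
twist -1.6 d before twist [ 5.43  0.54 21.63] d after twist [ 5.41  0.7  21.63] yaw -3.4
```

>>> move_arm(motion=[{"claw": 100, "dx": 0, "dy": 0.25, "dz": 3, "twist": -1.6}, {"claw": 100, "dx": 0, "dy": 0.3, "dz": 3, "twist": 0}, {"claw": 100, "dx": 0, "dy": 0, "dz": 2, "twist": 0}, {"claw": 100, "dx": 0, "dy": 0, "dz": 0, "twist": 0}, {"claw": 100, "dx": 0, "dy": 0, "dz": 0, "twist": 0}])

```text
time_s: 12.83
eef_pos: [598.6, -225.5, 141.8]
tcp_rot: [1.0, -0.015, -0.001, -0.0]
wrist_force: [0.5, 0.4, -0.0]
finger_gap: 0.608
```

```bash
python3 - <<'E'
from h import *
st=ctrl.sense();im=snap('wrist','w6.png');print(st['eef_pos'],yaw(st))
r=cams.trace('wrist','rod_new')[0];print(r['box'],r['conf'])
m=r['mask']
# rectify onto plane z=24 by projecting a grid
xs=np.arange(560,780,.5);ys=np.arange(-290,-160,.5);X,Y=np.meshgrid(xs,ys)
uv=proj('wrist',np.c_[X.ravel(),Y.ravel(),np.full(X.size,24.)],st).reshape(X.shape+(2,)).astype(np.float32)
rec=cv2.remap(im,uv[...,0],uv[...,1],cv2.INTER_LINEAR)[::-1]  # up = +y
rm=cv2.remap(m.astype(np.uint8)*255,uv[...,0],uv[...,1],cv2.INTER_LINEAR)>127
q=np.argwhere(rm);c=q.mean(0);print('extents x',xs[q[:,1].min()],xs[q[:,1].max()],'y',ys[q[:,0].min()],ys[q[:,0].max()])
# shank centre at several x
for x in range(600,740,10):
    col=np.where(rm[:,int((x-560)*2)])[0]
    if len(col): print(x,ys[col.min()],ys[col.max()],(ys[col.min()]+ys[col.max()])/2)
cv2.imwrite('pics/rec6.png',np.ascontiguousarray(rec[:,:,::-1]))
E
```

```text
[ 598.64157356 -225.45300689  141.82013911] -1.7737143680125609
[233.7, 35.8, 307.1, 208.7] 0.61
extents x 590.0 732.0 y -246.0 -186.5
600 -246.0 -187.5 -216.75
610 -246.0 -187.5 -216.75
620 -245.5 -187.5 -216.5
630 -245.5 -187.0 -216.25
640 -232.5 -201.5 -217.0
650 -226.5 -207.0 -216.75
660 -227.0 -207.5 -217.25
670 -226.5 -207.0 -216.75
680 -227.0 -207.5 -217.25
690 -226.5 -207.0 -216.75
700 -227.0 -207.5 -217.25
710 -231.5 -201.0 -216.25
720 -232.5 -201.0 -216.75
730 -224.5 -207.5 -216.0
```

View pics/rec6.png

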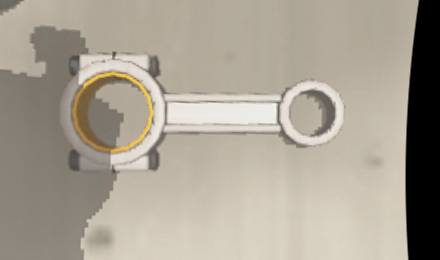

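The rectified view shows the new rod along world +x (yaw about 0), from x = 590 to 732 and centred at y = -217. That puts its origin at (661,-217).

>>> move_arm(motion=[{"claw": 100, "dx": 0, "dy": 0, "dz": 0, "twist": -1.8}, {"claw": 100, "dx": 3, "dy": -0.45, "dz": 2.5, "twist": 0}, {"claw": 100, "dx": 2.95, "dy": -0.4, "dz": 2.5, "twist": 0}, {"claw": 100, "dx": 0, "dy": 0, "dz": 2.5, "twist": 0}, {"claw": 100, "dx": 0, "dy": 0, "dz": 0, "twist": 0}, {"claw": 100, "dx": 0, "dy": 0, "dz": 0, "twist": 0}])

```text
time_s: 13.43
eef_pos: [658.9, -215.9, 67.6]
tcp_rot: [1.0, 0.001, -0.001, -0.0]
wrist_force: [-0.6, -1.1, 0.9]
finger_gap: 0.61
```

```bash
python3 - <<'E'
from h import *
st=ctrl.sense();print(st['eef_pos']);go(658,-217,8,0)
E
```

```text
[ 658.93704742 -215.88749169   67.55004668]
twist 0.1 d before twist [-0.09  0.11  5.96] d after twist [-0.09  0.11  5.96] yaw 0.1
```

>>> move_arm(motion=[{"claw": 100, "dx": 0, "dy": 0.1, "dz": 3, "twist": 0}, {"claw": 100, "dx": 0, "dy": 0, "dz": 2.8, "twist": 0}, {"claw": 100, "dx": 0, "dy": 0, "dz": 0, "twist": 0}, {"claw": 255, "dx": 0, "dy": 0, "dz": 0, "twist": 0}, {"claw": 255, "dx": 0, "dy": 0, "dz": 0, "twist": 0}, {"claw": 255, "dx": 0, "dy": 0, "dz": 0, "twist": 0}, {"claw": 255, "dx": 0, "dy": 0, "dz": 0, "twist": 0}, {"claw": 255, "dx": 0, "dy": 0, "dz": 0, "twist": 0}])

```text
time_s: 14.1
eef_pos: [661.4, -217.5, 13.6]
tcp_rot: [1.0, 0.001, 0.003, 0.001]
wrist_force: [-1.8, 0.7, 7.4]
finger_gap: 0.207
```

```bash
python3 - <<'E'
from h import *
st=ctrl.sense();print(st['eef_pos'],yaw(st),st['finger_gap'],st['wrist_force']);go(510.6,40.9,235,106.3)
E
```

```text
[ 661.42252902 -217.53282776   13.58332178] 0.12082309440850579 0.2065751637844008 [-1.82400602  0.68774343  7.3957868 ]
twist -106.2 d before twist [-14.91 -25.84 -22.26] d after twist [ 28.97  -7.12 -22.26] yaw 0.1
```

>>> move_arm(motion=[{"claw": 255, "dx": 0, "dy": 0, "dz": -2, "twist": 0}, {"claw": 255, "dx": 0, "dy": 0, "dz": -3.8, "twist": 0}, {"claw": 255, "dx": 0, "dy": 0, "dz": -3.8, "twist": 0}, {"claw": 255, "dx": 0, "dy": 0, "dz": -3.8, "twist": 0}, {"claw": 255, "dx": 0, "dy": 0, "dz": -3.8, "twist": 0}, {"claw": 255, "dx": 0, "dy": 0, "dz": -3.8, "twist": 0}, {"claw": 255, "dx": 0, "dy": 0, "dz": -1, "twist": -6}, {"claw": 255, "dx": 0, "dy": 0, "dz": 0, "twist": -7}, {"claw": 255, "dx": 0, "dy": 0, "dz": 0, "twist": -7}, {"claw": 255, "dx": 0, "dy": 0, "dz": 0, "twist": -7}, {"claw": 255, "dx": 0, "dy": 0, "dz": 0, "twist": -7}, {"claw": 255, "dx": 0, "dy": 0, "dz": 0, "twist": -7}, {"claw": 255, "dx": 0, "dy": 0, "dz": 0, "twist": -7}, {"claw": 255, "dx": 0, "dy": 0, "dz": 0, "twist": -7}, {"claw": 255, "dx": 0, "dy": 0, "dz": 0, "twist": -7}, {"claw": 255, "dx": 0, "dy": 0, "dz": 0, "twist": -7}, {"claw": 255, "dx": 0, "dy": 0, "dz": 0, "twist": -7}, {"claw": 255, "dx": 0, "dy": 0, "dz": 0, "twist": -7}, {"claw": 255, "dx": 0, "dy": 0, "dz": 0, "twist": -7}, {"claw": 255, "dx": 0, "dy": 0, "dz": 0, "twist": -7}])

```text
time_s: 15.77
eef_pos: [659.1, -217.0, 230.8]
tcp_rot: [0.66, 0.752, -0.0, 0.001]
wrist_force: [-0.2, -0.2, -5.7]
finger_gap: 0.201
```

```bash
python3 - <<'E'
from h import *
st=ctrl.sense();print(st['time_s'],st['eef_pos'],yaw(st),st['finger_gap'],st['wrist_force'],st['qpos'].round(2));go(502.9,42.9,235,106.3)
E
```

```text
15.7667 [ 659.12904817 -216.95566161  230.84193645] 97.46700708009548 0.20110438491008947 [-0.22048628 -0.20513504 -5.70732391] [ 0.51  0.57 -0.41  1.13  0.22  1.48  0.28]
twist -8.8 d before twist [ 27.8  -12.11  -0.45] d after twist [29.33 -7.7  -0.45] yaw 97.5
```

>>> move_arm(motion=[{"claw": 255, "dx": 0, "dy": 0, "dz": 0, "twist": -6.5}, {"claw": 255, "dx": 0, "dy": 0, "dz": 0, "twist": -2.3}, {"claw": 255, "dx": 3.66, "dy": -0.96, "dz": 0, "twist": 0}, {"claw": 255, "dx": 3.66, "dy": -0.96, "dz": 0, "twist": 0}, {"claw": 255, "dx": 3.66, "dy": -0.96, "dz": 0, "twist": 0}, {"claw": 255, "dx": 3.66, "dy": -0.96, "dz": 0, "twist": 0}, {"claw": 255, "dx": 3.66, "dy": -0.96, "dz": 0, "twist": 0}, {"claw": 255, "dx": 3.66, "dy": -0.96, "dz": 0, "twist": 0}, {"claw": 255, "dx": 3.66, "dy": -0.96, "dz": 0, "twist": 0}, {"claw": 255, "dx": 3.66, "dy": -0.96, "dz": 0, "twist": 0}, {"claw": 255, "dx": 0, "dy": 0, "dz": 3.5, "twist": 0}, {"claw": 255, "dx": 0, "dy": 0, "dz": 3.5, "twist": 0}, {"claw": 255, "dx": 0, "dy": 0, "dz": 3.5, "twist": 0}, {"claw": 255, "dx": 0, "dy": 0, "dz": 2, "twist": 0}, {"claw": 255, "dx": 0, "dy": 0, "dz": 0, "twist": 0}, {"claw": 255, "dx": 0, "dy": 0, "dz": 0, "twist": 0}])

```text
time_s: 17.1
eef_pos: [504.9, 43.6, 105.1]
tcp_rot: [0.602, 0.798, -0.0, -0.0]
wrist_force: [1.1, 0.8, -3.7]
finger_gap: 0.206
```

```bash
cat >> h.py <<'E'
def recttool(im,st,zt,x0,x1,y0,y1,s=2):
    # rectify onto the tool plane z=zt; rows: tool x decreasing downwards, cols: tool y
    xs=np.arange(x1,x0,-1/s);ys=np.arange(y0,y1,1/s);Y,X=np.meshgrid(ys,xs)
    Rt=R.from_quat(st['tcp_rot']).as_matrix()
    P=np.c_[X.ravel(),Y.ravel(),np.full(X.size,zt)]@Rt.T+np.array(st['eef_pos'])
    uv=proj('wrist',P,st).reshape(X.shape+(2,)).astype(np.float32)
    return cv2.remap(im,uv[...,0],uv[...,1],cv2.INTER_LINEAR),xs,ys
E
python3 - <<'E'
from h import *
st=ctrl.sense();im=snap('wrist','w7.png');print(st['time_s'],st['eef_pos'],yaw(st),st['wrist_force'])
for r in cams.trace('wrist','rod_new'):
    m=r['mask'];print(r['box'],r['conf'])
    rm,xs,ys=recttool(m.astype(np.uint8)*255,st,-10.4,20,100,-60,100);rm=rm>127
    for i in range(0,len(xs),8):
        c=np.where(rm[i])[0]
        if len(c):print(xs[i],ys[c.min()],ys[c.max()],(ys[c.min()]+ys[c.max()])/2)
    q=np.argwhere(rm)
    if len(q):print('tip x',xs[q[:,0].min()])
# A: rectified in hand plane  B: tray plane z=18 
A,_,_=recttool(im,st,-10.4,-20,120,-75,75)
B,_,_=recttool(im,st,st['eef_pos'][2]-18,-20,120,-60,190)
cv2.imwrite('pics/v7.png',cv2.cvtColor(np.hstack([A,B]),cv2.COLOR_RGB2BGR))
E
```

```text
17.1 [504.86151886  43.5768156  105.05299974] 105.93924623073785 [ 1.14032252  0.78318283 -3.68700308]
[243.2, 117.0, 322.2, 354.2] 0.68
68.0 -10.0 11.0 0.5
64.0 -13.0 14.0 0.5
60.0 -15.0 15.5 0.25
56.0 -16.5 16.5 0.0
52.0 -15.5 16.0 0.25
48.0 -14.5 15.0 0.25
44.0 -12.0 12.0 0.0
40.0 -9.0 9.5 0.25
36.0 -9.5 10.0 0.25
32.0 -9.0 9.5 0.25
28.0 -9.5 9.5 0.0
24.0 -9.0 9.5 0.25
tip x 71.5
```

View pics/v7.png

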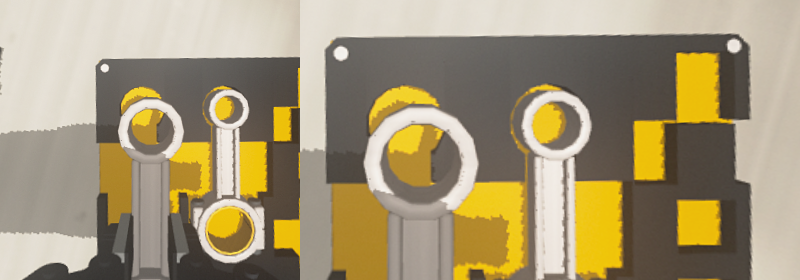

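Measured in the hand plane, the rod sits square: small end at tool x = 55.5, y = +0.2. The nest's small pocket and the tray screws put the nest about 5 mm towards tool -y and 2 mm towards +x, so I correct that, go lower and measure again.

>>> move_arm(motion=[{"claw": 255, "dx": 0.2, "dy": -0.5, "dz": 1.5, "twist": -0.8}, {"claw": 255, "dx": 0, "dy": 0, "dz": 2.5, "twist": 0}, {"claw": 255, "dx": 0, "dy": 0, "dz": 2.2, "twist": 0}, {"claw": 255, "dx": 0, "dy": 0, "dz": 0, "twist": 0}, {"claw": 255, "dx": 0, "dy": 0, "dz": 0, "twist": 0}])

```text
time_s: 17.62
eef_pos: [500.3, 44.3, 43.6]
tcp_rot: [0.597, 0.802, 0.0, 0.0]
wrist_force: [0.1, 0.4, -4.0]
finger_gap: 0.203
```

```bash
python3 - <<'E'
from h import *
st=ctrl.sense();im=snap('wrist','w8.png');print(st['time_s'],st['eef_pos'],yaw(st),st['wrist_force'])
B,xs,ys=recttool(im,st,st['eef_pos'][2]-18,0,120,-60,190)
cv2.imwrite('pics/v8.png',cv2.resize(cv2.cvtColor(B,cv2.COLOR_RGB2BGR),None,fx=1.6,fy=1.6))
# screws: bright blobs on dark tray
g=cv2.cvtColor(B,cv2.COLOR_RGB2GRAY)
n,l,s,c=cv2.connectedComponentsWithStats((g>185).astype(np.uint8))
for i in range(1,n):
    if 60<s[i,4]<400: print('blob',s[i].tolist(),'tool x %.1f y %.1f'%(xs[int(c[i][1])],ys[int(c[i][0])]))
E
```

```text
17.6167 [500.32165184  44.30906325  43.57417188] 106.72925187820266 [ 0.08317836  0.39847734 -4.04432354]
blob [45, 49, 14, 14, 150] tool x 92.5 y -34.5
blob [438, 48, 13, 13, 137] tool x 93.5 y 162.0
```

View pics/v8.png

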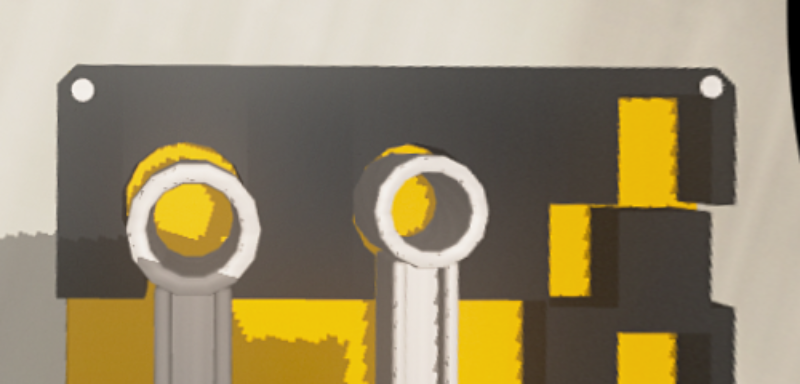

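>>> move_arm(motion=[{"claw": 255, "dx": 0.06, "dy": -0.2, "dz": 0.5, "twist": -0.2}, {"claw": 255, "dx": 0, "dy": 0, "dz": 0.6, "twist": 0}, {"claw": 255, "dx": 0, "dy": 0, "dz": 0.6, "twist": 0}, {"claw": 255, "dx": 0, "dy": 0, "dz": 0.5, "twist": 0}, {"claw": 255, "dx": 0, "dy": 0, "dz": 0, "twist": 0}])

```text
time_s: 18.08
eef_pos: [497.6, 44.3, 19.7]
tcp_rot: [0.595, 0.804, 0.0, -0.0]
wrist_force: [-0.5, 0.1, -4.3]
finger_gap: 0.202
```

>>> move_arm(motion=[{"claw": 255, "dx": 0, "dy": 0, "dz": 0.3, "twist": 0}, {"claw": 255, "dx": 0, "dy": 0, "dz": 0, "twist": 0}])

```text
time_s: 18.25
eef_pos: [497.8, 44.4, 19.4]
tcp_rot: [0.595, 0.804, -0.001, 0.0]
wrist_force: [-10.8, -1.8, 25.2]
finger_gap: 0.205
```

Contact at the expected height, so I release and go to the pin.

>>> move_arm(motion=[{"claw": 100, "dx": 0, "dy": 0, "dz": -0.2, "twist": 0}, {"claw": 100, "dx": 0, "dy": 0, "dz": 0, "twist": 0}, {"claw": 100, "dx": 0, "dy": 0, "dz": 0, "twist": 0}, {"claw": 100, "dx": 0, "dy": 0, "dz": -1.5, "twist": 0}, {"claw": 100, "dx": 0, "dy": 0, "dz": -3.5, "twist": 0}, {"claw": 100, "dx": 0, "dy": 0, "dz": -3.5, "twist": 7}, {"claw": 100, "dx": 0, "dy": 0, "dz": -3.5, "twist": 7}, {"claw": 100, "dx": 0, "dy": 0, "dz": -3.5, "twist": 7}, {"claw": 100, "dx": 0, "dy": 0, "dz": -2, "twist": 7}, {"claw": 100, "dx": 0, "dy": 0, "dz": 0, "twist": 7}, {"claw": 100, "dx": 0, "dy": 0, "dz": 0, "twist": 7}, {"claw": 100, "dx": 0, "dy": 0, "dz": 0, "twist": 7}, {"claw": 100, "dx": 0, "dy": 0, "dz": 0, "twist": 7}, {"claw": 100, "dx": 0, "dy": 0, "dz": 0, "twist": 7}, {"claw": 100, "dx": 0, "dy": 0, "dz": 0, "twist": 7}, {"claw": 100, "dx": 0, "dy": 0, "dz": 0, "twist": 7}, {"claw": 100, "dx": 0, "dy": 0, "dz": 0, "twist": 7}, {"claw": 100, "dx": 0, "dy": 0, "dz": 0, "twist": 7}, {"claw": 100, "dx": 0, "dy": 0, "dz": 0, "twist": 6}])

```text
time_s: 19.83
eef_pos: [497.7, 44.3, 194.2]
tcp_rot: [0.997, 0.084, -0.0, -0.0]
wrist_force: [0.4, 0.3, 0.2]
finger_gap: 0.609
```

>>> move_arm(motion=[{"claw": 100, "dx": -1.77, "dy": 2.95, "dz": 0, "twist": 0}, {"claw": 100, "dx": -1.77, "dy": 2.95, "dz": 0, "twist": 0}, {"claw": 100, "dx": -1.77, "dy": 2.95, "dz": 0, "twist": 0}, {"claw": 100, "dx": -1.77, "dy": 2.95, "dz": 0, "twist": 0}, {"claw": 100, "dx": -1.77, "dy": 2.95, "dz": 0, "twist": 0}, {"claw": 100, "dx": -1.77, "dy": 2.95, "dz": 0, "twist": 0}, {"claw": 100, "dx": -1.77, "dy": 2.95, "dz": 0, "twist": 0}, {"claw": 100, "dx": -1.77, "dy": 2.95, "dz": 0, "twist": 0}, {"claw": 100, "dx": 0, "dy": 0, "dz": 3, "twist": 0}, {"claw": 100, "dx": 0, "dy": 0, "dz": 0, "twist": 0}, {"claw": 100, "dx": 0, "dy": 0, "dz": 0, "twist": 0}])

```text
time_s: 20.75
eef_pos: [398.1, -212.1, 163.5]
tcp_rot: [0.996, 0.086, -0.001, -0.001]
wrist_force: [0.8, 1.2, 0.4]
finger_gap: 0.605
```

```bash
cat > meas.py <<'E'
from h import *
def pins():
    st=ctrl.sense();im=snap('wrist','wp.png');print(st['time_s'],st['eef_pos'],yaw(st))
    for r in cams.trace('wrist','steel_pin'):
        rm,xs,ys=recttool(r['mask'].astype(np.uint8)*255,st,st['eef_pos'][2]-14,-150,200,-200,200)
        cn=cv2.findContours((rm>127).astype(np.uint8),0,2)[0]
        if not cn: continue
        c=max(cn,key=cv2.contourArea);(cx,cy),(w,h),a=cv2.minAreaRect(c)
        bp=cv2.boxPoints(((cx,cy),(w,h),a));L=(bp[1]-bp[0]) if np.linalg.norm(bp[1]-bp[0])>np.linalg.norm(bp[2]-bp[1]) else bp[2]-bp[1]
        t=np.array([200-cy/2,-200+cx/2]);d=np.array([-L[1],L[0]]);ang=(np.degrees(np.arctan2(d[1],d[0]))+90)%180-90
        print('box',np.round(r['box']),round(r['conf'],2),'tool xy',t.round(1),'size',round(max(w,h)/2,1),round(min(w,h)/2,1),'twist to align %.1f'%ang)
E
python3 -c "
from meas import *
pins()"
```

```text
20.75 [ 398.05019193 -212.06569295  163.47872586] 9.919660944790058
box [243. 214. 297. 253.] 0.84 tool xy [-45.7 -12.8] size 54.5 20.8 twist to align 59.3
box [174. 128. 225. 176.] 0.77 tool xy [ 34.5 -78.4] size 54.1 19.8 twist to align 57.7
box [272. 106. 299. 178.] 0.56 tool xy [44.   2.7] size 66.0 24.1 twist to align -0.5
```

Sizes seen: 66 x 24 mm for this pin against 54 x 20 mm for the other two, so this is the largest.

>>> move_arm(motion=[{"claw": 90, "dx": 2.2, "dy": 0.15, "dz": 2.5, "twist": -0.5}, {"claw": 90, "dx": 2.2, "dy": 0.12, "dz": 3, "twist": 0}, {"claw": 90, "dx": 0, "dy": 0, "dz": 3.5, "twist": 0}, {"claw": 90, "dx": 0, "dy": 0, "dz": 3.5, "twist": 0}, {"claw": 90, "dx": 0, "dy": 0, "dz": 2.2, "twist": 0}, {"claw": 90, "dx": 0, "dy": 0, "dz": 0.8, "twist": 0}, {"claw": 90, "dx": 0, "dy": 0, "dz": 0, "twist": 0}, {"claw": 255, "dx": 0, "dy": 0, "dz": 0, "twist": 0}, {"claw": 255, "dx": 0, "dy": 0, "dz": 0, "twist": 0}, {"claw": 255, "dx": 0, "dy": 0, "dz": 0, "twist": 0}, {"claw": 255, "dx": 0, "dy": 0, "dz": 0, "twist": 0}, {"claw": 255, "dx": 0, "dy": 0, "dz": 0, "twist": 0}])

```text
time_s: 21.85
eef_pos: [444.6, -208.1, 11.8]
tcp_rot: [0.996, 0.091, 0.002, 0.001]
wrist_force: [-0.9, 1.7, 6.7]
finger_gap: 0.259
```

>>> move_arm(motion=[{"claw": 255, "dx": 0, "dy": 0, "dz": -2, "twist": 0}, {"claw": 255, "dx": 0, "dy": 0, "dz": -3.5, "twist": -6.9}, {"claw": 255, "dx": 0, "dy": 0, "dz": -3.5, "twist": -6.9}, {"claw": 255, "dx": 0, "dy": 0, "dz": -3.5, "twist": -6.9}, {"claw": 255, "dx": 0, "dy": 0, "dz": -3.5, "twist": -6.9}, {"claw": 255, "dx": 0, "dy": 0, "dz": -3.5, "twist": -6.9}, {"claw": 255, "dx": 0, "dy": 0, "dz": -2, "twist": -6.9}, {"claw": 255, "dx": 0, "dy": 0, "dz": 0, "twist": -6.9}, {"claw": 255, "dx": 0, "dy": 0, "dz": 0, "twist": -6.9}, {"claw": 255, "dx": 0, "dy": 0, "dz": 0, "twist": -6.9}, {"claw": 255, "dx": 0, "dy": 0, "dz": 0, "twist": -6.9}, {"claw": 255, "dx": 0, "dy": 0, "dz": 0, "twist": -6.9}, {"claw": 255, "dx": 0, "dy": 0, "dz": 0, "twist": -6.9}, {"claw": 255, "dx": 0, "dy": 0, "dz": 0, "twist": -6.9}, {"claw": 255, "dx": 0, "dy": 0, "dz": 0, "twist": -6.9}])

```text
time_s: 23.1
eef_pos: [442.8, -207.5, 225.8]
tcp_rot: [0.592, 0.806, 0.0, 0.001]
wrist_force: [-0.7, 0.3, -1.6]
finger_gap: 0.261
```

>>> move_arm(motion=[{"claw": 255, "dx": 1.86, "dy": 3.05, "dz": 0, "twist": 0}, {"claw": 255, "dx": 1.86, "dy": 3.05, "dz": 0, "twist": 0}, {"claw": 255, "dx": 1.86, "dy": 3.05, "dz": 0, "twist": 0}, {"claw": 255, "dx": 1.86, "dy": 3.05, "dz": 0, "twist": 0}, {"claw": 255, "dx": 1.86, "dy": 3.05, "dz": 0, "twist": 0}, {"claw": 255, "dx": 1.86, "dy": 3.05, "dz": 0, "twist": 0}, {"claw": 255, "dx": 1.86, "dy": 3.05, "dz": 0, "twist": 0}, {"claw": 255, "dx": 1.86, "dy": 3.05, "dz": 0, "twist": 0}, {"claw": 255, "dx": 1.86, "dy": 3.05, "dz": 0, "twist": 0}, {"claw": 255, "dx": 0, "dy": 0, "dz": 3.5, "twist": 0}, {"claw": 255, "dx": 0, "dy": 0, "dz": 3.5, "twist": 0}, {"claw": 255, "dx": 0, "dy": 0, "dz": 3.5, "twist": 0}, {"claw": 255, "dx": 0, "dy": 0, "dz": 3.5, "twist": 0}, {"claw": 255, "dx": 0, "dy": 0, "dz": 2.2, "twist": 0}, {"claw": 255, "dx": 0, "dy": 0, "dz": 0, "twist": 0}, {"claw": 255, "dx": 0, "dy": 0, "dz": 0, "twist": 0}])

```text
time_s: 24.43
eef_pos: [655.7, 32.7, 62.7]
tcp_rot: [0.595, 0.804, -0.0, -0.0]
wrist_force: [0.5, 1.0, -0.7]
finger_gap: 0.261
```

```bash
cat >> meas.py <<'E'
def tray(x0=-60,x1=200,y0=-220,y1=120,name=None):
    st=ctrl.sense();im=snap('wrist');print(st['time_s'],st['eef_pos'],yaw(st),st['finger_gap'])
    B,xs,ys=recttool(im,st,st['eef_pos'][2]-18,x0,x1,y0,y1)
    if name: cv2.imwrite('pics/'+name,cv2.cvtColor(B,cv2.COLOR_RGB2BGR))
    g=cv2.cvtColor(B,cv2.COLOR_RGB2GRAY)
    n,l,s,c=cv2.connectedComponentsWithStats((g>170).astype(np.uint8))
    for i in range(1,n):
        if 60<s[i,4]<300 and abs(s[i,2]-s[i,3])<5: print('blob',s[i,2:].tolist(),'tool x %.1f y %.1f'%(xs[int(c[i][1])],ys[int(c[i][0])]))
    return im,B,st
E
python3 -c "
from meas import *
im,B,st=tray(name='v9.png')
for r in cams.trace('wrist','steel_pin'):print(r['box'],r['conf'])
print(B.shape)
"
```

```text
24.4333 [655.74850124  32.74851932  62.6589407 ] 107.02478093022197 0.260727828653015
blob [13, 14, 147] tool x 149.5 y -179.5
blob [21, 20, 66] tool x 123.5 y -61.5
[2.9, 271.4, 29.5, 323.2] 0.77
[257.0, 199.8, 308.5, 333.4] 0.57
(520, 680, 3)
```

```bash
python3 -c "
from meas import *
st=ctrl.sense();im=snap('wrist')
r=min(cams.trace('wrist','steel_pin'),key=lambda r:abs(r['box'][0]-257))
print(r['box'])
rm,xs,ys=recttool(r['mask'].astype(np.uint8)*255,st,-6,0,80,-40,40);rm=rm>127
for i in range(0,len(xs),8):
    c=np.where(rm[i])[0]
    if len(c):print(xs[i],ys[c.min()],ys[c.max()])
print(xs[np.argwhere(rm)[:,0].min()])
"
```

```text
[255.8, 202.1, 310.3, 333.4]
32.0 -10.0 10.0
28.0 -11.0 11.5
24.0 -11.0 11.5
20.0 -11.0 11.0
16.0 -10.5 11.0
12.0 -10.5 10.5
8.0 -11.0 10.5
4.0 -10.5 10.5
34.5
```

>>> move_arm(motion=[{"claw": 255, "dx": -0.25, "dy": 0.28, "dz": 1.5, "twist": 0}, {"claw": 255, "dx": 0, "dy": 0, "dz": 1.2, "twist": 0}, {"claw": 255, "dx": 0, "dy": 0, "dz": 0.7, "twist": 0}, {"claw": 255, "dx": 0, "dy": 0, "dz": 0.6, "twist": 0}, {"claw": 255, "dx": 0, "dy": 0, "dz": 0, "twist": 0}])

```text
time_s: 25.05
eef_pos: [658.9, 34.2, 22.3]
tcp_rot: [0.594, 0.805, 0.001, -0.001]
wrist_force: [-5.9, 4.6, 11.2]
finger_gap: 0.259
```

>>> move_arm(motion=[{"claw": 255, "dx": 0, "dy": 0, "dz": 0.4, "twist": 0}, {"claw": 255, "dx": 0, "dy": 0, "dz": 0, "twist": 0}])

```text
time_s: 25.22
eef_pos: [659.6, 34.2, 20.1]
tcp_rot: [0.594, 0.805, 0.001, -0.0]
wrist_force: [-9.4, 5.4, 21.0]
finger_gap: 0.26
```

>>> move_arm(motion=[{"claw": 110, "dx": 0, "dy": 0, "dz": -0.1, "twist": 0}, {"claw": 110, "dx": 0, "dy": 0, "dz": 0, "twist": 0}, {"claw": 110, "dx": 0, "dy": 0, "dz": 0, "twist": 0}, {"claw": 110, "dx": 0, "dy": 0, "dz": -1.5, "twist": 0}, {"claw": 110, "dx": -1.8, "dy": -1, "dz": -3.5, "twist": 0}, {"claw": 110, "dx": -3, "dy": -1.5, "dz": -2, "twist": 0}, {"claw": 110, "dx": -3, "dy": -1.5, "dz": -2, "twist": 0}, {"claw": 110, "dx": 0, "dy": 0, "dz": 0, "twist": 0}, {"claw": 110, "dx": 0, "dy": 0, "dz": 0, "twist": 0}])

```text
time_s: 25.97
eef_pos: [644.6, -59.1, 110.2]
tcp_rot: [0.597, 0.802, -0.0, 0.001]
wrist_force: [-0.3, 0.3, 0.2]
finger_gap: 0.566
```

```bash
python3 -c "
from meas import *
im,B,st=tray(-40,220,-180,110,name='v10.png')
cv2.imwrite('pics/w10.png',im[:,:,::-1])
# pin mask at plane z=18 (axis height when seated), in tool xy
h=st['eef_pos'][2]
for q in ['steel_pin','rod_new']:
  for r in cams.trace('wrist',q):
    z=18 if q=='steel_pin' else 30
    rm,xs,ys=recttool(r['mask'].astype(np.uint8)*255,st,h-z,-40,220,-180,110)
    cn=cv2.findContours((rm>127).astype(np.uint8),0,2)[0]
    if not cn: continue
    (cx,cy),(w,hh),a=cv2.minAreaRect(max(cn,key=cv2.contourArea))
    print(q,np.round(r['box']),round(r['conf'],2),'x %.1f y %.1f'%(220-cy/2,-180+cx/2),w/2,hh/2,round(a,1))
"
```

```text
25.9667 [644.61186962 -59.14814886 110.22001113] 106.69564110597736 0.5662724756002026
steel_pin [321.  54. 358. 141.] 0.76 x 81.2 y 41.0 67.5 25.0 90.0
rod_new [ 97.   0. 173. 120.] 0.85 x 116.8 y -107.2 64.5 95.5 -0.0
```

View pics/v10.png

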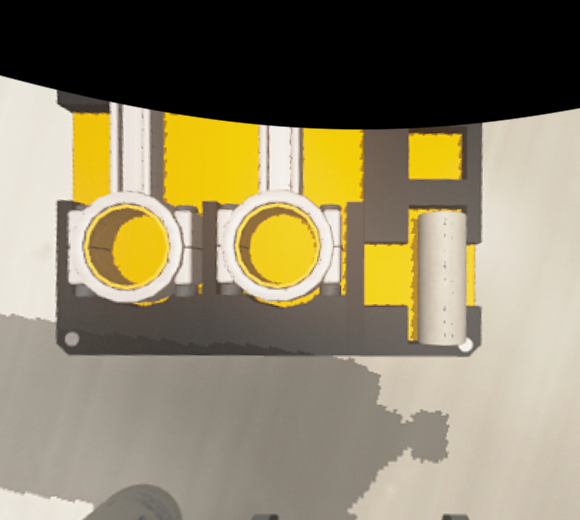

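The last allowed picture, rectified at z = 18 mm, shows both rods down in their nests. The pin is in its trough, but hard against the +x/-y corner: its outline spans (418-467, 212-345) px, and the trough is centred on (437,273). I'll grip it again, centre it and press it home.

>>> move_arm(motion=[{"claw": 110, "dx": 3.5, "dy": 1.9, "dz": 0, "twist": -0.2}, {"claw": 110, "dx": 3, "dy": 1.9, "dz": 0, "twist": 0}, {"claw": 110, "dx": 1.6, "dy": 0, "dz": 2.5, "twist": 0}, {"claw": 110, "dx": 0, "dy": 0, "dz": 3.5, "twist": 0}, {"claw": 110, "dx": 0, "dy": 0, "dz": 2.8, "twist": 0}, {"claw": 110, "dx": 0, "dy": 0, "dz": 0.3, "twist": 0}, {"claw": 110, "dx": 0, "dy": 0, "dz": 0, "twist": 0}])

```text
time_s: 26.7
eef_pos: [654.8, 35.1, 16.0]
tcp_rot: [0.592, 0.806, -0.001, -0.002]
wrist_force: [-0.1, -0.1, 1.1]
finger_gap: 0.57
```

```bash
python3 -c "
from h import *
st=ctrl.sense();print(st['eef_pos'],st['wrist_force'],yaw(st))
t=R.from_euler('z',106.7,degrees=True).as_matrix()
a=np.radians(106.7);ex=np.array([np.cos(a),np.sin(a)]);ey=np.array([np.sin(a),-np.cos(a)])
p=np.array([644.6,-59.1])+80.5*ex+38.5*ey;print('want',p);go(p[0],p[1],18,106.9)"
```

```text
[654.7719127   35.12314681  15.95098336] [-0.05645249 -0.0947158   1.10284663] 107.3553992010607
want [658.3436442   29.06809085]
twist 0.5 d before twist [-0.68  0.16 -0.21] d after twist [-0.68  0.16 -0.21] yaw 107.4
```

>>> move_arm(motion=[{"claw": 110, "dx": -0.25, "dy": 0.2, "dz": 0, "twist": 0.3}, {"claw": 110, "dx": 0, "dy": 0, "dz": 0, "twist": 0}])

```text
time_s: 26.87
eef_pos: [660.7, 31.8, 20.3]
tcp_rot: [0.596, 0.803, 0.001, 0.001]
wrist_force: [0.6, -0.4, -0.1]
finger_gap: 0.574
```

>>> move_arm(motion=[{"claw": 110, "dx": 0, "dy": 0, "dz": 0, "twist": 0}, {"claw": 110, "dx": 0, "dy": 0, "dz": 0, "twist": 0}, {"claw": 110, "dx": 0, "dy": 0, "dz": 0, "twist": 0}])

```text
time_s: 27.12
eef_pos: [659.7, 31.9, 19.4]
tcp_rot: [0.595, 0.803, 0.0, 0.001]
wrist_force: [-0.2, -0.0, 0.5]
finger_gap: 0.568
```

```bash
python3 -c "
from h import *
for i in range(4):
    st=ctrl.sense();print(st['eef_pos'].round(1),round(yaw(st),1));snap('side')"
```

```text
[659.7  31.9  19.4] 106.9
[659.6  31.9  19.2] 106.9
[659.4  31.9  18.9] 106.9
[659.3  31.9  18.7] 106.9
```

>>> move_arm(motion=[{"claw": 110, "dx": -0.2, "dy": -0.1, "dz": 0, "twist": 0}, {"claw": 255, "dx": 0, "dy": 0, "dz": 0, "twist": 0}, {"claw": 255, "dx": 0, "dy": 0, "dz": 0, "twist": 0}, {"claw": 255, "dx": 0, "dy": 0, "dz": 0, "twist": 0}, {"claw": 255, "dx": 0, "dy": 0, "dz": 0, "twist": 0}, {"claw": 255, "dx": 0.25, "dy": 0, "dz": -0.1, "twist": 0}, {"claw": 255, "dx": 0, "dy": 0, "dz": 0, "twist": 0}, {"claw": 255, "dx": 0, "dy": 0, "dz": 0, "twist": 0}, {"claw": 255, "dx": 0, "dy": 0, "dz": 0, "twist": 0}])

```text
time_s: 28.07
eef_pos: [657.9, 32.4, 19.0]
tcp_rot: [0.595, 0.804, -0.0, -0.0]
wrist_force: [-0.1, -0.1, -1.6]
finger_gap: 0.254
```

>>> move_arm(motion=[{"claw": 255, "dx": 0, "dy": 0, "dz": 0.4, "twist": 0}, {"claw": 255, "dx": 0, "dy": 0, "dz": 0, "twist": 0}, {"claw": 255, "dx": 0, "dy": 0, "dz": 0, "twist": 0}])

```text
time_s: 28.32
eef_pos: [658.3, 32.3, 18.6]
tcp_rot: [0.595, 0.804, 0.0, 0.001]
wrist_force: [-12.7, -2.1, 24.3]
finger_gap: 0.257
```

>>> move_arm(motion=[{"claw": 110, "dx": 0, "dy": 0, "dz": -0.3, "twist": 0}, {"claw": 110, "dx": 0, "dy": 0, "dz": 0, "twist": 0}, {"claw": 110, "dx": 0, "dy": 0, "dz": 0, "twist": 0}, {"claw": 110, "dx": 0, "dy": 0, "dz": -1.5, "twist": 0}, {"claw": 110, "dx": 0, "dy": 0, "dz": -3.5, "twist": 0}, {"claw": 110, "dx": 0, "dy": 0, "dz": -3.5, "twist": 0}, {"claw": 100, "dx": 0, "dy": 0, "dz": -3.5, "twist": 0}, {"claw": 90, "dx": 0, "dy": 0, "dz": -3.5, "twist": 0}, {"claw": 90, "dx": 3.33, "dy": -0.7, "dz": -1, "twist": 0}, {"claw": 90, "dx": 3.33, "dy": -0.7, "dz": -1, "twist": 0}, {"claw": 90, "dx": 3.33, "dy": -0.7, "dz": 0, "twist": 0}, {"claw": 90, "dx": 3.33, "dy": -0.7, "dz": 0, "twist": 0}, {"claw": 90, "dx": 3.33, "dy": -0.7, "dz": 0, "twist": 0}, {"claw": 90, "dx": 3.33, "dy": -0.7, "dz": 0, "twist": 0}, {"claw": 90, "dx": 3.33, "dy": -0.7, "dz": 0, "twist": 0}, {"claw": 90, "dx": 3.33, "dy": -0.7, "dz": 0, "twist": 0}, {"claw": 90, "dx": 3.33, "dy": -0.7, "dz": 0, "twist": 0}, {"claw": 90, "dx": 0, "dy": 0, "dz": 0, "twist": 0}, {"claw": 90, "dx": 0, "dy": 0, "dz": 0, "twist": 0}, {"claw": 90, "dx": 0, "dy": 0, "dz": 0, "twist": 0}])

```text
time_s: 29.98
eef_pos: [510.7, 300.1, 192.9]
tcp_rot: [0.595, 0.804, -0.0, 0.0]
wrist_force: [1.1, -1.3, -0.2]
finger_gap: 0.643
```

```bash
python3 -c "
from h import *
st=ctrl.sense();im=snap('wrist','w11.png');print(st['time_s'],st['eef_pos'],yaw(st))
for r in cams.trace('wrist','bearing_cap'):
    rm,xs,ys=recttool(r['mask'].astype(np.uint8)*255,st,st['eef_pos'][2]-44,-100,250,-200,200)
    cn=cv2.findContours((rm>127).astype(np.uint8),0,2)[0]
    if not cn: continue
    c=max(cn,key=cv2.contourArea);(cx,cy),(w,h),a=cv2.minAreaRect(c)
    print(np.round(r['box']),round(r['conf'],2),'tool x %.1f y %.1f'%(250-cy/2,-200+cx/2),w/2,h/2,'a',a)
    np.save('capmask.npy',r['mask']) if r['conf']>.5 else 0
"
```

```text
29.9833 [510.67701413 300.14109985 192.88680481] 106.95758300207866
[255.  40. 285. 144.] 0.86 tool x 87.9 y -12.4 92.62115478515625 26.183290481567383 a 85.91438293457031
```

>>> move_arm(motion=[{"claw": 0, "dx": 0, "dy": 0, "dz": 0, "twist": 7}, {"claw": 0, "dx": 0, "dy": 0, "dz": 0, "twist": 7}, {"claw": 0, "dx": 0, "dy": 0, "dz": 0, "twist": 7}, {"claw": 0, "dx": 0, "dy": 0, "dz": 0, "twist": 7}, {"claw": 0, "dx": 0, "dy": 0, "dz": 0, "twist": 7}, {"claw": 0, "dx": 0, "dy": 0, "dz": 0, "twist": 7}, {"claw": 0, "dx": 0, "dy": 0, "dz": 0, "twist": 7}, {"claw": 0, "dx": 0, "dy": 0, "dz": 0, "twist": 7}, {"claw": 0, "dx": 0, "dy": 0, "dz": 0, "twist": 7}, {"claw": 0, "dx": 0, "dy": 0, "dz": 0, "twist": 7}, {"claw": 0, "dx": 0, "dy": 0, "dz": 0, "twist": 7}, {"claw": 0, "dx": 0, "dy": 0, "dz": 0, "twist": 7}, {"claw": 0, "dx": 0, "dy": 0, "dz": 0, "twist": 2}, {"claw": 0, "dx": 2.5, "dy": -3, "dz": 1, "twist": 0}, {"claw": 0, "dx": 2.5, "dy": -3, "dz": 1, "twist": 0}, {"claw": 0, "dx": 2.4, "dy": -2.9, "dz": 1, "twist": 0}, {"claw": 0, "dx": 0, "dy": 0, "dz": 3, "twist": 0}, {"claw": 0, "dx": 0, "dy": 0, "dz": 3, "twist": 0}, {"claw": 0, "dx": 0, "dy": 0, "dz": 2.5, "twist": 0}, {"claw": 0, "dx": 0, "dy": 0, "dz": 0, "twist": 0}])

```text
time_s: 31.75
eef_pos: [546.1, 406.1, 71.2]
tcp_rot: [0.984, 0.181, -0.005, 0.003]
wrist_force: [-0.7, -1.5, -1.3]
finger_gap: 0.996
```

```bash
python3 -c "
from h import *
import json
st=ctrl.sense();im=snap('wrist','w12.png');print(st['time_s'],st['eef_pos'],yaw(st))
json.dump({k:np.array(st[k]).tolist() for k in ['eef_pos','tcp_rot']},open('st12.json','w'))
R_=cams.trace('wrist','bearing_cap')
for r in R_: print(np.round(r['box']),r['conf'])
if R_:
    l,t,ri,b=[int(v) for v in R_[0]['box']]
    g=cv2.cvtColor(im,cv2.COLOR_RGB2GRAY)[t-4:b+5,l-6:ri+7];m=R_[0]['mask'][t-4:b+5,l-6:ri+7]
    chars=' .:-=+*#%@'
    for i in range(0,g.shape[0],2): print(''.join(chars[min(9,int(v)//22)] for v in g[i,::1]))
    print('mask')
    for i in range(0,g.shape[0],3): print(''.join('#' if v else '.' for v in m[i,::1]))
"
```

```text
31.75 [546.10313474 406.08364162  71.17151559] 20.832923400488937
[212. 293. 341. 356.] 0.74
%%%%%%%%%%%%%%%%%%#+++++++++++++++++++++++++++++++++++++++++++++++++++++++++++++++++++++++++++++++++++++++++++++++++++++++++++++++++++++++++++
%%%%%%%%%%%%%%%%%%%%#+++++++++++++++++++++++++++++++++++++++++++++++++++++++++++++++++++++++++++++++++++++++++++++++++++++++++++++++++++++++++
%%%%%%%%%%%%******##*+++++++++++++++++++++++++++++++++++++++++++++++++++++++++++++++++++++++++++++++++++++++++++++++++++++*+++++*+++++++++++++
%%%%%%%%%%+:::::::::::::::::::::::::=++++++++++++++++++++++++++++++++++++++++++++++++++++++++++-------:::::::-:::::::::::::::::::::-=+*+++++++
%%%%%%%%%#=:::::::::::::::::::::::::-++++++++++++++++++++++++++++++++++++++++++++++++++++++++++-:::::::::::::::::::::::::::::::::::::-+*++**++
%%%%%%%%%*-:::::::::::::::::::::::::-+++++++++++++++++++++++++++++++++++++++++++++++++++++++++*:::::::::::::::::::::::::::::::::::::::=++++++*
%%%%%%%%%-:::::::::::::::::::::::::--+++++++++++++++++++++++++++++++++++++++++++++++++++++++++*-:::::::::::::::::::::::::::::::::::::::+*+++++
%%%%%%
[... 6877 characters left out ...]
..............##########################################################################################........................
.............................########################################################################################.........................
..................................###########.....###############################################################.............................
..................................................................###########################.................................................
..............................................................................................................................................
```

Printed as characters, the close view shows the side face of the cap with the arch. The broad foot (about 38 px) is towards tool +y and the narrow one (about 26 px) towards -y, so the cap's +y points along world yaw -69° and it needs about a half turn. I'll grip at yaw 291°; joint 7 should then stand near 2.8 rad, inside its 3.01 limit.

>>> move_arm(motion=[{"claw": 50, "dx": 0, "dy": 0, "dz": -3, "twist": 0}, {"claw": 90, "dx": -2.59, "dy": -2.77, "dz": -1.5, "twist": 0}, {"claw": 90, "dx": -2.59, "dy": -2.77, "dz": -1.5, "twist": 0}, {"claw": 90, "dx": -2.59, "dy": -2.77, "dz": -1.5, "twist": 0}, {"claw": 90, "dx": 0, "dy": 0, "dz": 0, "twist": -7}, {"claw": 90, "dx": 0, "dy": 0, "dz": 0, "twist": -7}, {"claw": 90, "dx": 0, "dy": 0, "dz": 0, "twist": -7}, {"claw": 90, "dx": 0, "dy": 0, "dz": 0, "twist": -7}, {"claw": 90, "dx": 0, "dy": 0, "dz": 0, "twist": -7}, {"claw": 90, "dx": 0, "dy": 0, "dz": 0, "twist": -7}, {"claw": 90, "dx": 0, "dy": 0, "dz": 0, "twist": -7}, {"claw": 90, "dx": 0, "dy": 0, "dz": 0, "twist": -7}, {"claw": 90, "dx": 0, "dy": 0, "dz": 0, "twist": -7}, {"claw": 90, "dx": 0, "dy": 0, "dz": 0, "twist": -7}, {"claw": 90, "dx": 0, "dy": 0, "dz": 0, "twist": -7}, {"claw": 90, "dx": 0, "dy": 0, "dz": 0, "twist": -7}, {"claw": 90, "dx": 0, "dy": 0, "dz": 0, "twist": -7}, {"claw": 90, "dx": 0, "dy": 0, "dz": 0, "twist": -7}, {"claw": 90, "dx": 0, "dy": 0, "dz": 0, "twist": -7}, {"claw": 90, "dx": 0, "dy": 0, "dz": 0, "twist": -7}])

```text
time_s: 33.52
eef_pos: [447.3, 460.0, 156.7]
tcp_rot: [0.397, 0.918, 0.002, 0.001]
wrist_force: [-0.4, -1.1, -0.1]
finger_gap: 0.644
```

>>> move_arm(motion=[{"claw": 90, "dx": 0, "dy": 0, "dz": 0, "twist": -7}, {"claw": 90, "dx": 0, "dy": 0, "dz": 0, "twist": -7}, {"claw": 90, "dx": 0, "dy": 0, "dz": 0, "twist": -7}, {"claw": 90, "dx": 0, "dy": 0, "dz": 0, "twist": -7}, {"claw": 90, "dx": 0, "dy": 0, "dz": 0, "twist": -7}, {"claw": 90, "dx": 0, "dy": 0, "dz": 0, "twist": -7}, {"claw": 90, "dx": 0, "dy": 0, "dz": 0, "twist": -7}, {"claw": 90, "dx": 0, "dy": 0, "dz": 0, "twist": -7}, {"claw": 90, "dx": 0, "dy": 0, "dz": 0, "twist": -7}, {"claw": 90, "dx": 0, "dy": 0, "dz": 0, "twist": -7}, {"claw": 90, "dx": 0, "dy": 0, "dz": 0, "twist": -7}, {"claw": 90, "dx": 0, "dy": 0, "dz": 0, "twist": -7}])

```text
time_s: 34.52
eef_pos: [447.5, 459.7, 156.5]
tcp_rot: [-0.318, 0.948, 0.0, 0.002]
wrist_force: [-0.4, 0.1, 0.7]
finger_gap: 0.649
```

```bash
python3 -c "
from h import *
st=ctrl.sense();print(st['time_s'],st['eef_pos'],yaw(st)%360,st['qpos'].round(2))"
```

```text
34.5167 [447.52368723 459.7206431  156.47636872] 217.12514645176398 [-0.19  0.68 -1.03  1.4   0.58  1.38  0.99]
```

>>> move_arm(motion=[{"claw": 90, "dx": 0, "dy": 0, "dz": 0, "twist": -7}, {"claw": 90, "dx": 0, "dy": 0, "dz": 0, "twist": -7}, {"claw": 90, "dx": 0, "dy": 0, "dz": 0, "twist": -7}, {"claw": 90, "dx": 0, "dy": 0, "dz": 0, "twist": -7}, {"claw": 90, "dx": 0, "dy": 0, "dz": 0, "twist": -7}, {"claw": 90, "dx": 0, "dy": 0, "dz": 0, "twist": -7}, {"claw": 90, "dx": 0, "dy": 0, "dz": 0, "twist": -7}, {"claw": 90, "dx": 0, "dy": 0, "dz": 0, "twist": -7}, {"claw": 90, "dx": 0, "dy": 0, "dz": 0, "twist": -7}, {"claw": 90, "dx": 0, "dy": 0, "dz": 0, "twist": -7}, {"claw": 90, "dx": 0, "dy": 0, "dz": 0, "twist": -4}, {"claw": 90, "dx": 0, "dy": 0, "dz": 0, "twist": 0}, {"claw": 90, "dx": 0, "dy": 0, "dz": 0, "twist": 0}])

```text
time_s: 35.6
eef_pos: [447.0, 459.7, 155.2]
tcp_rot: [0.822, -0.569, 0.001, -0.001]
wrist_force: [0.2, 0.1, 0.1]
finger_gap: 0.644
```

```bash
cat > cap.py <<'E'
from h import *
st=ctrl.sense();im=snap('wrist');print(st['time_s'],st['eef_pos'],yaw(st)%360,st['qpos'].round(2))
for r in cams.trace('wrist','bearing_cap'):
    rm,xs,ys=recttool(r['mask'].astype(np.uint8)*255,st,st['eef_pos'][2]-44,-100,250,-200,200)
    cn=cv2.findContours((rm>127).astype(np.uint8),0,2)[0]
    if not cn: continue
    c=max(cn,key=cv2.contourArea);(cx,cy),(w,h),a=cv2.minAreaRect(c)
    print(np.round(r['box']),round(r['conf'],2),'tool x %.1f y %.1f'%(250-cy/2,-200+cx/2),w/2,h/2,'a',a)
    rm=rm>127
    for i in range(0,len(xs),16):
        k=np.where(rm[i])[0]
        if len(k):print('   x',xs[i],ys[k.min()],ys[k.max()])
go(472.8,381,17,291)
E
python3 cap.py
```

```text
35.6 [446.95528273 459.66928262 155.2303774 ] 290.66206200569474 [-0.1   0.81 -1.27  1.4   0.77  1.48  2.17]
[274.  41. 305. 157.] 0.87 tool x 82.5 y 3.5 24.31599235534668 91.10796356201172 a 0.5115558505058289
   x 122.0 -8.0 16.0
   x 114.0 -8.0 15.5
   x 106.0 -8.0 15.5
   x 98.0 -8.0 15.5
   x 90.0 -8.5 15.5
   x 82.0 -8.0 15.5
   x 74.0 -8.0 15.5
   x 66.0 -8.0 15.5
   x 58.0 -8.0 15.0
   x 50.0 -7.5 14.0
   x 42.0 -7.5 14.0
twist -0.3 d before twist [ 8.3   0.34 13.76] d after twist [ 8.3   0.39 13.76] yaw -69.3
```

>>> move_arm(motion=[{"claw": 90, "dx": 3, "dy": 0.37, "dz": 1, "twist": 0}, {"claw": 90, "dx": 3, "dy": 0, "dz": 1, "twist": 0}, {"claw": 90, "dx": 2.3, "dy": 0, "dz": 2, "twist": 0}, {"claw": 90, "dx": 0, "dy": 0, "dz": 3, "twist": 0}, {"claw": 90, "dx": 0, "dy": 0, "dz": 3, "twist": 0}, {"claw": 90, "dx": 0, "dy": 0, "dz": 2.5, "twist": 0}, {"claw": 90, "dx": 0, "dy": 0, "dz": 1.2, "twist": 0}, {"claw": 90, "dx": 0, "dy": 0, "dz": 0, "twist": 0}, {"claw": 90, "dx": 0, "dy": 0, "dz": 0, "twist": 0}, {"claw": 90, "dx": 0, "dy": 0, "dz": 0, "twist": 0}])

```text
time_s: 36.53
eef_pos: [472.3, 382.2, 18.4]
tcp_rot: [0.824, -0.567, 0.0, -0.001]
wrist_force: [-0.5, -0.3, 0.2]
finger_gap: 0.645
```

>>> move_arm(motion=[{"claw": 255, "dx": 0, "dy": 0, "dz": 0, "twist": 0}, {"claw": 255, "dx": 0, "dy": 0, "dz": 0, "twist": 0}, {"claw": 255, "dx": 0, "dy": 0, "dz": 0, "twist": 0}, {"claw": 255, "dx": 0, "dy": 0, "dz": 0, "twist": 0}, {"claw": 255, "dx": 0, "dy": 0, "dz": 0, "twist": 0}, {"claw": 255, "dx": 0, "dy": 0, "dz": -2, "twist": 0}, {"claw": 255, "dx": 0, "dy": 0, "dz": -3.5, "twist": 0}, {"claw": 255, "dx": 0, "dy": 0, "dz": -3.5, "twist": 7}, {"claw": 255, "dx": 0, "dy": 0, "dz": -3.5, "twist": 7}, {"claw": 255, "dx": 0, "dy": 0, "dz": -2.5, "twist": 7}, {"claw": 255, "dx": 0, "dy": 0, "dz": 0, "twist": 7}, {"claw": 255, "dx": 0, "dy": 0, "dz": 0, "twist": 7}, {"claw": 255, "dx": 0, "dy": 0, "dz": 0, "twist": 7}, {"claw": 255, "dx": 0, "dy": 0, "dz": 0, "twist": 7}, {"claw": 255, "dx": 0, "dy": 0, "dz": 0, "twist": 7}, {"claw": 255, "dx": 0, "dy": 0, "dz": 0, "twist": 7}, {"claw": 255, "dx": 0, "dy": 0, "dz": 0, "twist": 7}, {"claw": 255, "dx": 0, "dy": 0, "dz": 0, "twist": 7}, {"claw": 255, "dx": 0, "dy": 0, "dz": 0, "twist": 7}, {"claw": 255, "dx": 0, "dy": 0, "dz": 0, "twist": 7}])

```text
time_s: 38.2
eef_pos: [471.2, 380.5, 165.6]
tcp_rot: [-0.17, 0.985, -0.0, -0.001]
wrist_force: [0.1, -0.1, -5.7]
finger_gap: 0.267
```

>>> move_arm(motion=[{"claw": 255, "dx": 0, "dy": 0, "dz": 0, "twist": 7}, {"claw": 255, "dx": 0, "dy": 0, "dz": 0, "twist": 7}, {"claw": 255, "dx": 0, "dy": 0, "dz": 0, "twist": 7}, {"claw": 255, "dx": 0, "dy": 0, "dz": 0, "twist": 7}, {"claw": 255, "dx": 0, "dy": 0, "dz": 0, "twist": 7}, {"claw": 255, "dx": 0, "dy": 0, "dz": 0, "twist": 7}, {"claw": 255, "dx": 0, "dy": 0, "dz": 0, "twist": 7}, {"claw": 255, "dx": 0, "dy": 0, "dz": 0, "twist": 7}, {"claw": 255, "dx": 0, "dy": 0, "dz": 0, "twist": 7}, {"claw": 255, "dx": 0, "dy": 0, "dz": 0, "twist": 7}, {"claw": 255, "dx": 0, "dy": 0, "dz": 0, "twist": 7}, {"claw": 255, "dx": 0, "dy": 0, "dz": 0, "twist": 7}, {"claw": 255, "dx": 0, "dy": 0, "dz": 0, "twist": 7}])

```text
time_s: 39.28
eef_pos: [470.9, 380.6, 165.5]
tcp_rot: [0.583, 0.812, -0.001, -0.0]
wrist_force: [-0.1, 0.3, -5.3]
finger_gap: 0.267
```

```bash
python3 -c "
from h import *
st=ctrl.sense();print(st['time_s'],st['eef_pos'],yaw(st)%360,st['finger_gap'],st['qpos'].round(2));go(629.8,126.1,120,107)"
```

```text
39.2833 [470.92669924 380.63868829 165.49501111] 108.63107667704439 0.26712257112979076 [-0.22  0.47 -0.7   1.5   0.31  1.29 -0.63]
twist 1.6 d before twist [-29.19   6.93   4.55] d after twist [-28.98   7.76   4.55] yaw 108.6
```

>>> move_arm(motion=[{"claw": 255, "dx": 0, "dy": 0, "dz": 0, "twist": 1.6}, {"claw": 255, "dx": -3.62, "dy": 0.97, "dz": 0, "twist": 0}, {"claw": 255, "dx": -3.62, "dy": 0.97, "dz": 0, "twist": 0}, {"claw": 255, "dx": -3.62, "dy": 0.97, "dz": 0, "twist": 0}, {"claw": 255, "dx": -3.62, "dy": 0.97, "dz": 0, "twist": 0}, {"claw": 255, "dx": -3.62, "dy": 0.97, "dz": 0, "twist": 0}, {"claw": 255, "dx": -3.62, "dy": 0.97, "dz": 0, "twist": 0}, {"claw": 255, "dx": -3.62, "dy": 0.97, "dz": 0, "twist": 0}, {"claw": 255, "dx": -3.62, "dy": 0.97, "dz": 0, "twist": 0}, {"claw": 255, "dx": 0, "dy": 0, "dz": 3, "twist": 0}, {"claw": 255, "dx": 0, "dy": 0, "dz": 3, "twist": 0}, {"claw": 255, "dx": 0, "dy": 0, "dz": 3, "twist": 0}, {"claw": 255, "dx": 0, "dy": 0, "dz": 0, "twist": 0}, {"claw": 255, "dx": 0, "dy": 0, "dz": 0, "twist": 0}, {"claw": 255, "dx": 0, "dy": 0, "dz": 0, "twist": 0}])

```text
time_s: 40.53
eef_pos: [632.6, 128.4, 77.8]
tcp_rot: [0.592, 0.806, 0.001, 0.0]
wrist_force: [-0.6, 0.9, -5.0]
finger_gap: 0.267
```

```bash
python3 -c "
from meas import *
im,B,st=tray(-20,140,-200,60)
# held cap: end shoulder (z31 => tool z = -(31-18.4))
for r in cams.trace('wrist','bearing_cap'):
    print(np.round(r['box']),r['conf'])
    for z in (-12.6,-25.6):
        rm,xs,ys=recttool(r['mask'].astype(np.uint8)*255,st,z,0,90,-60,60);rm=rm>127;q=np.argwhere(rm)
        if len(q):
            print('plane',z,'far x',xs[q[:,0].min()])
            for i in range(0,len(xs),16):
                k=np.where(rm[i])[0]
                if len(k):print('  ',xs[i],ys[k.min()],ys[k.max()])
go(629.8,126.1,40,107)
g=cv2.cvtColor(B,cv2.COLOR_RGB2GRAY)
hsv=cv2.cvtColor(B,cv2.COLOR_RGB2HSV)
# coarse map of right part: # dark, y yellow, . bright
for i in range(0,B.shape[0],6):
    print('%5.0f '%(140-i/2)+''.join('y' if (hsv[i,j,1]>150 and hsv[i,j,2]>90) else '#' if g[i,j]<80 else '.' for j in range(300,520,3)))
"
```

```text
40.5333 [632.60743101 128.44850808  77.84221862] 107.37691477444262 0.2672984122250332
blob [15, 14, 153] tool x 52.0 y -185.5
[256. 164. 309. 354.] 0.77
plane -12.6 far x 53.0
   50.0 -10.5 10.0
   42.0 -11.5 11.5
   34.0 -11.5 12.0
   26.0 -12.5 12.5
   18.0 -12.5 12.5
   10.0 -12.5 13.0
   2.0 -12.5 12.5
plane -25.6 far x 55.0
   50.0 -10.0 10.5
   42.0 -10.5 11.0
   34.0 -11.0 10.5
   26.0 -11.5 11.5
   18.0 -11.0 11.5
   10.0 -11.5 11.5
   2.0 -11.5 11.5
twist 0.4 d before twist [-0.13 -0.45  3.9 ] d after twist [-0.13 -0.45  3.9 ] yaw 107.4
  140 ..........................................................................
  137 ..........................................................................
  134 ..........................................................................
  131 ..........................................................................
  128 ..........................................................................
  125 ..........................................................................
  122 .......................................................
[... 3126 characters left out ...]
#########################...........................
    2 #########yyyyyyyyyyyy#######################..............................
   -1 #########yyyyyyyyyyyy########################.............................
   -4 #########yyyyyyyyyyy.#######################..............................
   -7 #########yyyyyyyyyyy.##########################...........................
  -10 #########yyyyyyyyyyy.###################..................................
  -13 ##############yyyyyy######................................................
  -16 yyyyyyy###################.#.##...........................................
  -19 yyyyyyy#############.######....#..........................................
```

The held cap is square to the tool and its end stands where it should (47.6 mm, nominal 48). Screw-based and pose-based nest estimates agree to about 1 mm: shift -1.6 and -4 mm.

>>> move_arm(motion=[{"claw": 255, "dx": -0.16, "dy": -0.39, "dz": 1.2, "twist": 0.4}, {"claw": 255, "dx": 0, "dy": 0, "dz": 1, "twist": 0}, {"claw": 255, "dx": 0, "dy": 0, "dz": 0.7, "twist": 0}, {"claw": 255, "dx": 0, "dy": 0, "dz": 0, "twist": 0}, {"claw": 255, "dx": 0, "dy": 0, "dz": 0, "twist": 0}, {"claw": 255, "dx": 0, "dy": 0, "dz": 0, "twist": 0}])

```text
time_s: 41.13
eef_pos: [629.3, 125.4, 47.9]
tcp_rot: [0.595, 0.804, 0.0, 0.0]
wrist_force: [0.1, 0.1, -5.2]
finger_gap: 0.267
```

```bash
python3 -c "
from meas import *
im,B,st=tray(-20,140,-200,60);print(st['wrist_force']);go(629.8,126.1,24.4,107)
t=yaw(st)
"
```

```text
41.1333 [629.29509899 125.37586853  47.88870837] 106.954427887491 0.26678384715564885
blob [15, 14, 153] tool x 52.5 y -182.0
[ 0.13841725  0.10060652 -5.21696225]
twist -0.0 d before twist [0.06 0.06 2.37] d after twist [0.06 0.06 2.37] yaw 107.0
```

>>> move_arm(motion=[{"claw": 255, "dx": 0.02, "dy": 0.05, "dz": 0.7, "twist": 0}, {"claw": 255, "dx": 0, "dy": 0, "dz": 0.5, "twist": 0}, {"claw": 255, "dx": 0, "dy": 0, "dz": 0.5, "twist": 0}, {"claw": 255, "dx": 0, "dy": 0, "dz": 0.4, "twist": 0}, {"claw": 255, "dx": 0, "dy": 0, "dz": 0, "twist": 0}, {"claw": 255, "dx": 0, "dy": 0, "dz": 0, "twist": 0}])

```text
time_s: 41.68
eef_pos: [629.0, 125.3, 25.8]
tcp_rot: [0.595, 0.804, -0.0, -0.0]
wrist_force: [-1.0, 0.3, -4.7]
finger_gap: 0.264
```

>>> move_arm(motion=[{"claw": 255, "dx": 0, "dy": 0, "dz": 0.3, "twist": 0}, {"claw": 255, "dx": 0, "dy": 0, "dz": 0.2, "twist": 0}, {"claw": 255, "dx": 0, "dy": 0, "dz": 0, "twist": 0}, {"claw": 255, "dx": 0, "dy": 0, "dz": 0, "twist": 0}])

```text
time_s: 42.02
eef_pos: [630.0, 125.7, 23.8]
tcp_rot: [0.595, 0.804, 0.001, 0.001]
wrist_force: [-7.1, -2.0, 10.3]
finger_gap: 0.268
```

>>> move_arm(motion=[{"claw": 110, "dx": 0, "dy": 0, "dz": -0.2, "twist": 0}, {"claw": 110, "dx": 0, "dy": 0, "dz": 0, "twist": 0}, {"claw": 110, "dx": 0, "dy": 0, "dz": 0, "twist": 0}, {"claw": 110, "dx": 0, "dy": 0, "dz": -2, "twist": 0}, {"claw": 110, "dx": 0, "dy": 0, "dz": -3.5, "twist": 0}, {"claw": 110, "dx": 0, "dy": 0, "dz": -3.5, "twist": 0}, {"claw": 110, "dx": 0, "dy": 0, "dz": -3.5, "twist": 0}, {"claw": 110, "dx": 0, "dy": 0, "dz": -2.5, "twist": 0}, {"claw": 110, "dx": -3.5, "dy": -1.85, "dz": 0, "twist": 0}, {"claw": 110, "dx": -3.5, "dy": -1.85, "dz": 0, "twist": 0}, {"claw": 110, "dx": -3.5, "dy": -1.85, "dz": 0, "twist": 0}, {"claw": 110, "dx": -3.5, "dy": -1.85, "dz": 0, "twist": 0}, {"claw": 110, "dx": 0, "dy": 0, "dz": 0, "twist": 0}, {"claw": 110, "dx": 0, "dy": 0, "dz": 0, "twist": 0}, {"claw": 110, "dx": 0, "dy": 0, "dz": 0, "twist": 0}])

```text
time_s: 43.27
eef_pos: [599.5, -29.7, 173.6]
tcp_rot: [0.595, 0.803, 0.0, 0.0]
wrist_force: [-0.8, 0.8, 0.0]
finger_gap: 0.571
```

```bash
python3 - <<'E'
from meas import *
from scipy.optimize import least_squares
im,B,st=tray(-60,240,-200,200)
h=st['eef_pos'][2]
# rotate about z only: expected silhouettes in tray frame, compare with masks
g=cv2.cvtColor(B,cv2.COLOR_RGB2GRAY)
xs=np.arange(240,-60,-.5);ys=np.arange(-200,200,.5)
n,l,s,c=cv2.connectedComponentsWithStats((g>170).astype(np.uint8))
cv2.imwrite('pics/fin.png',im[:,:,::-1])
obs={}
for q in ['kit_tray','rod_new','bearing_cap','steel_pin']:
    for r in cams.trace('wrist',q):
        print(q,np.round(r['box'],1),round(r['conf'],2))
        for z in {'kit_tray':[18],'rod_new':[30],'bearing_cap':[37,50],'steel_pin':[18,30]}[q]:
            rm,_,_=recttool(r['mask'].astype(np.uint8)*255,st,h-z,-60,240,-200,200)
            cn=cv2.findContours((rm>127).astype(np.uint8),0,2)[0]
            if not cn: continue
            (cx,cy),(w,hh),a=cv2.minAreaRect(max(cn,key=cv2.contourArea))
            print('   z',z,'tool x %.1f y %.1f'%(240-cy/2,-200+cx/2),'dims %.1f %.1f a %.1f'%(w/2,hh/2,a))
E
```

```text
43.2667 [599.53775862 -29.74066345 173.56184896] 106.92215661310375 0.5711662084316432
kit_tray [159.5   0.  386.7 184.8] 0.58
   z 18 tool x 92.9 y -10.3 dims 213.2 184.1 a 0.6
kit_tray [ 49.4 315.8 141.2 416.4] 0.54
kit_tray [163.2 246.8 216.6 367.2] 0.31
rod_new [168.2   4.3 232.2 161.3] 0.94
   z 30 tool x 99.5 y -74.2 dims 143.0 61.5 a 90.0
bearing_cap [350.8   1.3 382.9  92.5] 0.68
   z 37 tool x 133.0 y 73.3 dims 34.2 86.2 a 0.4
   z 50 tool x 130.0 y 69.8 dims 82.0 32.5 a 90.0
steel_pin [348.5 108.5 375.7 178.4] 0.74
   z 18 tool x 41.0 y 74.5 dims 67.0 26.0 a 90.0
   z 30 tool x 42.5 y 71.3 dims 64.2 24.9 a 89.4
steel_pin [ 40.4 243.8  74.6 281.2] 0.73
steel_pin [ 86.7 197.6 120.9 243.8] 0.63
   z 18 tool x -36.0 y -189.5 dims 47.0 21.0 a 90.0
   z 30 tool x -33.7 y -188.6 dims 48.1 23.4 a 66.4
```

Pin and new rod agree with their nests to about 1.5 mm, and their lengths rectify correctly at seated height. The cap is cut by the picture edge, so I take one more measuring look.

>>> move_arm(motion=[{"claw": 110, "dx": 3, "dy": 3.4, "dz": 0, "twist": 0}, {"claw": 110, "dx": 3, "dy": 3.4, "dz": 0, "twist": 0}, {"claw": 110, "dx": 0, "dy": 0, "dz": 0, "twist": 0}, {"claw": 110, "dx": 0, "dy": 0, "dz": 0, "twist": 0}, {"claw": 110, "dx": 0, "dy": 0, "dz": 0, "twist": 0}, {"claw": 110, "dx": 0, "dy": 0, "dz": 0, "twist": 0}])

```text
time_s: 44.02
eef_pos: [642.9, 40.2, 173.2]
tcp_rot: [0.595, 0.803, -0.0, 0.0]
wrist_force: [0.9, -0.3, -0.3]
finger_gap: 0.568
```

```bash
python3 - <<'E'
from meas import *
im,B,st=tray(-60,240,-200,200)
h=st['eef_pos'][2]
def loc(p):
    d=np.array([p[0],p[1],0])-np.array(st['eef_pos']);return (R.from_quat(st['tcp_rot']).as_matrix().T@d)[:2].round(1)
print('nest cap',loc((629.8,126.1)),'pin',loc((658.4,32.2)))
for q,zs in [('bearing_cap',[37,50]),('steel_pin',[18,30])]:
    for r in cams.trace('wrist',q)[:2]:
        print(q,np.round(r['box'],1),round(r['conf'],2))
        for z in zs:
            rm,_,_=recttool(r['mask'].astype(np.uint8)*255,st,h-z,-60,240,-200,200)
            cn=cv2.findContours((rm>127).astype(np.uint8),0,2)[0]
            if not cn: continue
            (cx,cy),(w,hh),a=cv2.minAreaRect(max(cn,key=cv2.contourArea))
            print('   z',z,'tool x %.1f y %.1f'%(240-cy/2,-200+cx/2),'dims %.1f %.1f a %.1f'%(w/2,hh/2,a))
snap('side')
for q in ['rod_blued','squeeze_bottle','pump_housing','tan_jar']: print(q,[(np.round(r['box']).tolist(),round(r['conf'],2)) for r in cams.trace('side',q)[:2]])
print(ctrl.sense()['time_s'])
E
```

```text
44.0167 [642.93623973  40.15332619 173.16487766] 106.90951974753786 0.5679639463291553
blob [15, 14, 155] tool x 138.5 y 27.0
blob [15, 14, 148] tool x 138.0 y -169.5
nest cap [86.1 12.5] pin [-12.   12.6]
bearing_cap [286.7  39.  312.1 150.8] 0.91
   z 37 tool x 85.5 y 13.0 dims 96.0 25.0 a 90.0
   z 50 tool x 85.0 y 12.5 dims 91.0 24.0 a 90.0
steel_pin [282.9 165.8 307.8 233.6] 0.8
   z 18 tool x -13.8 y 12.8 dims 69.5 24.5 a 90.0
   z 30 tool x -10.0 y 12.2 dims 23.5 67.0 a 0.0
steel_pin [ 57.5 240.8  88.4 281.3] 0.57
rod_blued [([269.0, 317.0, 300.0, 389.0], 0.71)]
squeeze_bottle [([296.0, 214.0, 314.0, 258.0], 0.82)]
pump_housing [([276.0, 190.0, 310.0, 222.0], 0.74), ([282.0, 131.0, 323.0, 163.0], 0.69)]
tan_jar [([266.0, 318.0, 304.0, 387.0], 0.44)]
44.4167
```

```bash
python3 -c "
from bench import ctrl
print(ctrl.close_job())"
```

```text
the job is handed in; nothing more can be done
None
```

I handed the job in at about 44 s of the 72 s allowed; it reports no verdict. By my last checks every part is where it belongs.

**What I did**
- The blued rod lies flat in the red tray, and the loose bright rod went into the -x nest it left.
- The largest pin went into its trough. It measured 66 x 24 mm, against 54 x 20 mm for the other two. It first landed hard against one corner, so I gripped it again and centred it.
- The cap needed a half turn to bring its broad foot to the tray's +y, then went into its nest.
- I left the other rod alone.

**Last checks**

| Part | Check |
|---|---|
| Cap | under 1 mm from its nest point; length reads 96.0 mm at seated height (nominal 96) |
| New rod | about 1.5 mm from its nest point; length reads 143 mm (nominal 144) |
| Pin | about 1–2 mm from its nest point; its length read 64 mm from farther off, but 67 mm in the last, more slanting view |
| Blued rod | seen flat in the red tray after release; a later side-camera check still found it there |
| Squeeze bottle and pump housing | where they started in the side view, to a few pixels |

**Less certain**
- In the last picture the network did not find the tan jar: its only hit, of low confidence, was on the red tray. I did not look for the nut jar again. No move went near either jar.
- The measured arm position drifted a few mm while settling after moves, so the final fits rest on close wrist-camera views and contact force.

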